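# Open, pack and seal the eyepiece canister

### The job

Open the eyepiece canister: unscrew the blue lid (anticlockwise seen from above), lift it and then the white inner disc off and lay both right way up on the free table, then stand every eyepiece upright inside the canister. Seat the inner disc level on the rim again, set the lid squarely over the neck so that it rests on top of the thread, turn it backward (anticlockwise) until it drops a step, then forward (clockwise) until it stops, fully home and level. Leave the mug, the bottle and the card box where they are.

Things in the scene. Friction and masses are not known exactly. Their poses are not given: they have to be found in the camera images.
- canister: Aluminium canister, fixed to the table on a dark 150 mm square plate; place and yaw vary. Origin on its axis at table height, z up. Inner floor (blue) 10 mm above the table, inner radius 49 mm, 47 mm at the rim; rim at 55 mm. Body radius 66 mm up to 32 mm; above it the neck, radius 54 mm, narrowing to 50 mm over its top 7 mm. The neck has a right-hand thread with three starts.
- thread_gap (a point): Point in one of the thread's three gaps (120 deg apart), 57 mm from the axis on the canister's x axis, 38 mm up, on the gap's floor; axes as the canister's. A gap spans from 22 deg clockwise to 18 deg anticlockwise of it. Clockwise of it (from above) a brass rib, 61 mm outer radius, 3.5 mm thick, spans 69 deg; its top falls from 46 to 42 mm above the table.
- thread_stop (a point): Top, 47 mm up, of one of the three red stop blocks, 96.5 deg clockwise of the gap's middle, 11 deg wide, reaching down to the body; it ends the rib. Under each rib a groove 4.5 mm high runs clockwise from the gap to the stop, its floor falling from 38 to 34 mm. On top of a rib, turning clockwise is blocked by this stop; turning anticlockwise leads up the rib and off into the gap.
- lid_bar (a point): Centre of the black grip bar on the blue lid: 70 long (lid's x axis), 16 wide, 24 mm high, 0.2 to 0.33 kg, screwed home on the canister at the start. On the axis, 57 mm above the lid's lower edge, z up; lid top plate 12 mm below, 134 mm wide. Height above the table on the canister: 99 to 104 mm resting on the ribs, 95 dropped in the gaps, 91.6 fully home (57 on the table).
- lid_lug (a point): Middle of one of the lid's three brass lugs (120 deg apart), 60 mm from the lid's axis along its x axis, 1.5 mm above the lower edge; 3 mm high, 14 mm (14 deg) wide, inner radius 56.5 mm: 2.5 mm play round the neck. Yellow marks on the lid's top and side show the lugs. Fully home, each is under a rib against a stop, about 84 deg clockwise of its gap's middle.
- disc_knob (a point): Centre of the orange knob (18 mm diameter, 13 mm high) of the white inner disc (under the lid at the start): loose, 80 g, flange 100 mm wide and 3 mm thick right under the knob, and under it a plug 88 mm wide, 4 mm high, that goes into the mouth with 3 mm play. On the axis, 13.5 mm above the plug's underside, z up: 13.5 mm high on the table, 64.5 mm seated on the rim.
- eyepiece1_mid (a point): Centre (13 mm above its foot) of the eyepiece with the red band: black and steel cylinder, 28 mm diameter, 26 mm tall, 70 g, heavy foot, standing on its foot, z up along its axis. Two or three of the four eyepieces are present; None if absent.
- eyepiece2_mid (a point): Centre (13 mm above its foot) of the eyepiece with the yellow band: black and steel cylinder, 28 mm diameter, 26 mm tall, 70 g, heavy foot, standing on its foot, z up along its axis. Two or three of the four eyepieces are present; None if absent.
- eyepiece3_mid (a point): Centre (13 mm above its foot) of the eyepiece with the green band: black and steel cylinder, 28 mm diameter, 26 mm tall, 70 g, heavy foot, standing on its foot, z up along its axis. Two or three of the four eyepieces are present; None if absent.
- eyepiece4_mid (a point): Centre (13 mm above its foot) of the eyepiece with the white band: black and steel cylinder, 28 mm diameter, 26 mm tall, 70 g, heavy foot, standing on its foot, z up along its axis. Two or three of the four eyepieces are present; None if absent.
- mug: Steel mug, 72 mm wide, 90 mm high, with a handle; origin under its centre. Leave it alone.
- cleaner: Small bottle of lens cleaner, 36 mm diameter, 100 mm high; origin under its centre. Leave it alone.
- cardbox: White card box, 90 x 60 x 30 mm; origin under its centre. Leave it alone. The table between it and the canister, to the left of the canister (+y) and well short of the box, is free.
Mind the look-alikes: they are no part of the job. Of the things that look like the part that bears lid_bar, the larger one is meant.

How it is judged:
On the way, in this order (a step that is already met when the one before it is completed fails the run):
1. the lid and the inner disc lie right way up on the table, clear of the canister (height (world z) of lid_bar below 0.06 m and angle between each of lid_bar, disc_knob's own z axis and vertical below 0.1 rad and height (world z) of disc_knob below 0.017 m), for 0.2 s.
2. every eyepiece stands upright inside the canister (horizontal distance between each of eyepiece1_mid, eyepiece2_mid, eyepiece3_mid, eyepiece4_mid and canister below 0.042 m and z of eyepiece1_mid in the frame of canister between 0.018 and 0.028 m and angle between each of eyepiece1_mid, eyepiece2_mid, eyepiece3_mid, eyepiece4_mid's own z axis and vertical below 0.2 rad and z of eyepiece2_mid in the frame of canister between 0.018 and 0.028 m and z of eyepiece3_mid in the frame of canister between 0.018 and 0.028 m and z of eyepiece4_mid in the frame of canister between 0.018 and 0.028 m), for 0.2 s.
3. the inner disc sits seated and level on the canister's rim (horizontal distance between disc_knob and canister below 0.006 m and z of disc_knob in the frame of canister between 0.062 and 0.0665 m and angle between disc_knob's own z axis and vertical below 0.035 rad), for 0.3 s.
4. the lid rests level on top of the thread, over the neck (horizontal distance between lid_bar and canister below 0.005 m and z of lid_bar in the frame of canister between 0.0975 and 0.1055 m and angle between lid_bar's own z axis and vertical below 0.06 rad), for 0.2 s.
5. the lid, turned backward, has dropped a step into the start of the thread (horizontal distance between lid_bar and canister below 0.005 m and z of lid_bar in the frame of canister between 0.089 and 0.0967 m and angle between lid_bar's own z axis and vertical below 0.06 rad), for 0.05 s.
6. the lid is turned forward fully home (horizontal distance between lid_bar and canister below 0.005 m and z of lid_bar in the frame of canister between 0.089 and 0.0932 m and angle between lid_bar's own z axis and vertical below 0.04 rad), for 0.2 s.
At the end, for the whole second after the job is handed in: Every present eyepiece upright (0.2 rad) on the canister floor; disc seated on the rim (2.5 mm, level within 0.035 rad, 6 mm of the axis); lid screwed fully home (within 1.5 mm of home height, 5 mm of the axis, level within 0.04 rad) and at rest (all of step 2 and all of step 3 and all of step 6 and linear speed of lid below 0.02 m/s); the robot touches nothing.
It fails at once if the mug is displaced by more than 3 cm (distance of mug from where it was at the start of the episode above 0.03 m).
It fails at once if the cleaner bottle is displaced by more than 3 cm (distance of cleaner from where it was at the start of the episode above 0.03 m).
It fails at once if the card box is displaced by more than 3 cm (distance of cardbox from where it was at the start of the episode above 0.03 m).
Of eyepiece1, eyepiece2, eyepiece3, eyepiece4 only 2 to 3 are there at a start; the rules pass over those that are not, and their reading is None.
At some moment in a run one of eyepiece1, eyepiece2, eyepiece3, eyepiece4 may be knocked a few centimetres aside while the robot is not near it.
It also fails if it takes over 210 s, if anything falls off the work surface, if the arm or the gripper's body presses on something with over 40 N, if the wrist force passes 120 N, or if a joint passes its speed limit or range.

### The arm

A 7-joint arm with a two-finger parallel gripper is mounted at the origin on the work surface. World frame = base frame: x ahead of the robot, y to its left, z up, the work surface at z = 0. Lengths are in m, angles in rad, forces in N, time in s.
With the tool pointing down it reaches from about 0.425 to 0.925 m from the base axis. Payload 6.8 kg.
Tool frame: the origin (TCP) lies at the very end of the fingers, on their centre line; the grasp point (between the pads) lies 19 mm behind it (bot.grasp_offset is the distance from the TCP to the grasp point, in m); z points along the fingers, y is the direction in which the jaws open and shut (so a half turn about z gives the same grasp; the last joint's range is limited). The gripper opens to 85 mm and grips with 20 to 120 N. Pads are 22 mm wide; open, the fingers measure 114 mm over their backs; the gripper's body (76 mm by 85 mm) begins 54 mm behind the grasp point. The pads swing forward as they close: fully open they stand 13 mm farther back than shut.
Start: joints at [-1.361, 0.477, 0.022, 1.555, -0.011, 1.109, -0.083], TCP at [0.211, 0.641, 0.231] pointing down, gripper open.
Joint ranges: [-2.96, 2.96], [-0.34, 2.1], [-1.41, 1.46], [0.24, 2.44], [-1.37, 4.51], [0.17, 1.92], [-2.96, 2.96]. Speed limits (rad/s): [2.39, 2.39, 3.14, 3.14, 3.14, 3.14, 3.14].

### API

Orientations are given as a unit quaternion [w, x, y, z].
In Python, from station import monitor, cams, bot, finder gives the robot as it stands.
- The arm moves only by the tool jog_arm, never from a script. Its argument "plan" is a list of rows, each an object of numbers: "x", "y", "z": the shift along the tool's x, y, z as a fraction of full scale; "wx", "wy", "wz": the turn, a rotation vector about the tool's x, y, z as a fraction of full scale. A call has 1 to 12 rows; each row is the pose to reach, as a shift and turn from the pose measured when the call began, along the tool's axes at that moment, turning the shorter way round; what a row does not reach only later rows make up. Full scale, the value 1, is 20 cm for a shift and 180 degrees for a turn. A row lasts 1/12 s, in which the tool goes at most 41.7 mm and 7.16 degrees, less where a joint would pass 70% of its speed; a pose out of reach is approached as far as the arm can. A call with a number of a shift or a turn outside -1 to 1 is refused whole. A call with a gripper value outside its range is refused whole. "hand" is the opening, from -1 (shut) to 1 (fully open), set as the call begins (left out, the last holds). The fingers move at their own pace and stop on an object; "grip_force" is the grip in N (left out, the last holds). Time passes only in rows, so rows that repeat a pose let the fingers close. It gives the time, the measured TCP pose, the force and the opening at its end, in the units of the state.
- monitor.get_obs(): the state, without advancing time (a new reading comes with each control period).
- cams.read_camera(name): name is "scene" or "side" or "wrist"; returns the picture (480x640x3 uint8, red, green, blue); there is no depth.
- cams.get_calibration(name): a dict with "fx", "fy", "cx", "cy" (pixels), "distortion" ([k1, k2, p1, p2, k3] as OpenCV has them; the pictures are not rectified), "extrinsics" (4x4, takes a point from world to camera coordinates). Camera axes: x right, y down, z forward; pixel columns grow to the right and rows downward; lengths in m; the calibration is good to about 2 mm. A picture is of the moment at which its call begins: read the wrist's pose just before it. get_calibration takes no time and is no camera call; for the wrist camera it gives the pose at the moment of the call.
- bot.hand_in(): hands the job in, once; it reports no verdict.
Trained networks look in the newest picture that a camera, given by its name, has taken for a name from the list of things; names that differ only in an ending like _2 or _b are one class to them, and where a whole thing is asked for, a point or a joint stands for the part that bears it (a point fixed in the world has none). Each returns a list of dicts, best first, with "confidence" (0 to 1); they miss things now and then, are a little off and sometimes report something else, mostly with a low value. They report only what shows in the picture. A call takes as long as a camera call. They do not tell look-alikes from the thing itself.
- finder.find_in(camera, target): "bbox" ([left, top, width, height] in pixels, round what is visible of it).
- finder.place_of(camera, target): "location" ([column, row] in pixels: a listed point, or the origin of a listed thing).
The state is a dict: "t": time; "q": joint angles; "joint_vel": joint speeds; "joint_torque": joint torques, N m; "eef_pos": TCP position; "tool_rot": TCP orientation; "contact_force": force on the tool from outside, world axes, zero at the start; "torque": the same for the moment, N m; "gripper_width": opening from 0.0 (shut) to 1.0 (fully open).
Only numpy, scipy, OpenCV 4.12 (cv2) and the standard library are available. Lean on these libraries where they do the work, as an engineer would, in place of code of your own. Each camera call takes 0.05 s, during which the arm holds its last target. There are 200 camera calls.

## Working session

There is one attempt and no reset: what is moved stays moved. The work goes in short steps, Python scripts to look and compute and a tool call to move; the robot and the scene stay as the last step left them, time stands still between calls to the robot, and variables do not carry over. Pictures are saved under pics/ and viewed, about 12 in all and at most 16, crops included, and the job is handed in when it is done.

Besides the shell and the picture viewer there is one more tool, called after ">>>" by a JSON object that holds its "op" and its "data". jog_arm: Moves the arm, as the interface text tells. Shift numbers are shares of 20 cm and turn numbers shares of 180 degrees, none past 1 either way. Its arguments: {"type":"object","properties":{"plan":{"type":"array","items":{"type":"object","properties":{"x":{"type":"number","minimum":-1,"maximum":1},"y":{"type":"number","minimum":-1,"maximum":1},"z":{"type":"number","minimum":-1,"maximum":1},"wx":{"type":"number","minimum":-1,"maximum":1},"wy":{"type":"number","minimum":-1,"maximum":1},"wz":{"type":"number","minimum":-1,"maximum":1}}}},"hand":{"type":"number"},"grip_force":{"type":"number"}},"required":["plan"]}

```bash
ls; mkdir -p pics; cat > h.py <<'E'
import numpy as np, cv2
from station import monitor, cams, bot, finder
from scipy.spatial.transform import Rotation as R
def cal(n):
    c=cams.get_calibration(n); K=np.array([[c['fx'],0,c['cx']],[0,c['fy'],c['cy']],[0,0,1.]]); return K,np.array(c['distortion'],float),np.array(c['extrinsics'])
def ray(c,px):
    K,d,E=c; u=cv2.undistortPoints(np.array([[px]],float),K,d)[0,0]
    v=E[:3,:3].T@np.array([u[0],u[1],1]); o=-E[:3,:3].T@E[:3,3]; return o,v
def at_z(c,px,z):
    o,v=ray(c,px); return o+v*(z-o[2])/v[2]
def proj(c,p):
    K,d,E=c; return cv2.projectPoints(np.array(p,float).reshape(-1,1,3),cv2.Rodrigues(E[:3,:3])[0],E[:3,3],K,d)[0].reshape(-1,2)
def tri(obs):
    A=np.zeros((3,3));b=np.zeros(3)
    for c,px in obs:
        o,v=ray(c,px);v/=np.linalg.norm(v);P=np.eye(3)-np.outer(v,v);A+=P;b+=P@o
    return np.linalg.solve(A,b)
def pose():
    s=monitor.get_obs(); q=np.array(s['tool_rot']); return s,np.array(s['eef_pos']),R.from_quat(q[[1,2,3,0]])
def shot(n,f=None):
    c=cal(n); im=cams.read_camera(n)
    if f: cv2.imwrite(f,im[:,:,::-1])
    return c,im
E
cat > a.py <<'E'
from h import *
s,p,r=pose(); print(s['t'],p,r.as_matrix().round(3).tolist(),s['gripper_width'])
Z=dict(canister=0,lid_bar=.0916,lid_lug=.0361,disc_knob=.0135,eyepiece1_mid=.013,eyepiece2_mid=.013,eyepiece3_mid=.013,eyepiece4_mid=.013,mug=0,cleaner=0,cardbox=0)
ims=[]
for n in ['scene','side']:
    c,im=shot(n,f'pics/{n}0.png')
    print(n,(-c[2][:3,:3].T@c[2][:3,3]).round(3))
    for k,z in Z.items():
        for d in finder.place_of(n,k)[:4]:
            if d['confidence']>.2: print(n,k,round(d['confidence'],2),np.round(d['location']),at_z(c,d['location'],z).round(3))
E
python3 a.py
```

```text
pics
0.0 [0.21075836 0.64063569 0.23030258] [[-0.95, 0.312, -0.0], [0.312, 0.95, -0.002], [-0.0, -0.002, -1.0]] 1.0016743062704276
scene [ 0.955 -0.673  1.171]
scene canister 0.53 [211. 313.] [ 0.41  -0.241  0.   ]
scene lid_bar 0.67 [306. 232.] [ 0.513 -0.005  0.092]
scene lid_bar 0.6 [248. 216.] [ 0.379 -0.032  0.092]
scene lid_lug 0.84 [251. 210.] [0.344 0.018 0.036]
scene lid_lug 0.73 [336. 250.] [0.576 0.02  0.036]
scene eyepiece1_mid 0.67 [307. 229.] [0.477 0.053 0.013]
scene eyepiece2_mid 0.51 [216. 349.] [ 0.476 -0.308  0.013]
scene eyepiece3_mid 0.62 [214. 313.] [ 0.424 -0.242  0.013]
scene eyepiece3_mid 0.54 [215. 348.] [ 0.473 -0.307  0.013]
scene eyepiece3_mid 0.23 [311. 231.] [0.49  0.051 0.013]
scene eyepiece4_mid 0.77 [278. 357.] [ 0.597 -0.259  0.013]
scene mug 0.68 [379. 308.] [ 0.721 -0.046  0.   ]
scene cleaner 0.89 [160. 377.] [ 0.41  -0.413  0.   ]
scene cardbox 0.69 [401. 133.] [0.525 0.465 0.   ]
side [ 0.446 -0.99   0.99 ]
side canister 0.56 [314. 277.] [0.519 0.011 0.   ]
side canister 0.44 [367. 365.] [ 0.604 -0.252  0.   ]
side lid_bar 0.95 [237. 275.] [ 0.347 -0.058  0.092]
side lid_bar 0.74 [317. 250.] [0.525 0.005 0.092]
side lid_lug 0.75 [338. 263.] [0.576 0.017 0.036]
side lid_lug 0.67 [232. 275.] [0.329 0.001 0.036]
side eyepiece2_mid 0.68 [304. 390.] [ 0.472 -0.309  0.013]
side eyepiece2_mid 0.65 [340. 262.] [0.583 0.043 0.013]
side eyepiece3_mid 0.81 [276. 361.] [ 0.422 -0.236  0.013]
side eyepiece3_mid 0.29 [338. 264.] [0.579 0.037 0.013]
side eyepiece4_mid 0.66 [365. 365.] [ 0.598 -0.262  0.013]
side mug 0.59 [400. 287.] [ 0.713 -0.041  0.   ]
side cleaner 0.59 [277. 448.] [ 0.415 -0.42   0.   ]
side cardbox 0.82 [301. 170.] [0.517 0.457 0.   ]
```

```bash
python3 -c "
import cv2,numpy as np
a=cv2.imread('pics/scene0.png')[110:410,130:450];b=cv2.imread('pics/side0.png')[130:430,200:460]
a=cv2.resize(a,None,fx=1.35,fy=1.35,interpolation=2);b=cv2.resize(b,None,fx=1.35,fy=1.35,interpolation=2)
cv2.imwrite('pics/c0.png',np.hstack([a,b]))"
```

```text
(no output)
```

View pics/c0.png

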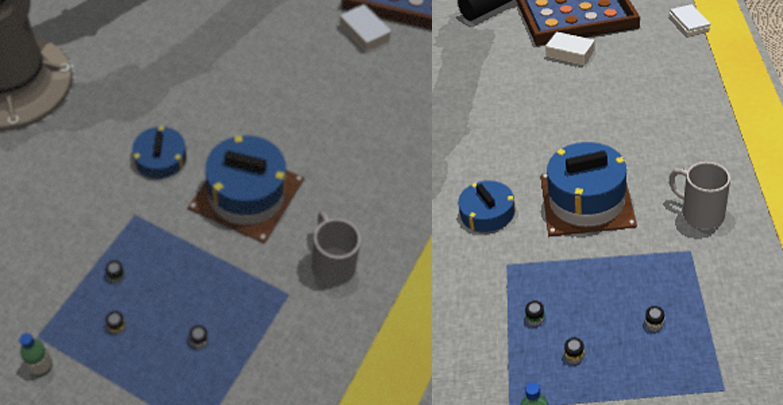

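Two blue lids show: a small one on the bare table (scene px 248,216) and a larger one on the canister (scene px 306,232). The larger, on the canister with the plate, is meant. Green, yellow and white eyepieces are on the mat. Now I'll bring the wrist camera over.

```bash
cat > go.py <<'E'
import sys
from h import *
# go.py x y z psi(deg, heading of tool x) : prints shift/turn row numbers
x,y,z,psi=map(float,sys.argv[1:5])
s,p,r=pose()
a=np.radians(psi); X=np.array([np.cos(a),np.sin(a),0]); Zt=np.array([0,0,-1.]); Y=np.cross(Zt,X)
rt=R.from_matrix(np.stack([X,Y,Zt],1))
print('t',round(s['t'],2),'pos',p.round(4),'psi',np.degrees(np.arctan2(r.as_matrix()[1,0],r.as_matrix()[0,0])).round(2),'q7',round(s['q'][6],2),'F',np.round(s['contact_force'],1),'g',round(s['gripper_width'],3))
print('shift',(r.inv().apply(np.array([x,y,z])-p)/.2).round(4),'turn',((r.inv()*rt).as_rotvec()/np.pi).round(4))
E
python3 - <<'E'
from h import *
s,p,r=pose(); c=cal('wrist'); E=c[2]
cp=-E[:3,:3].T@E[:3,3]; print('cam in tool',r.inv().apply(cp-p).round(4)); print((E[:3,:3]@r.as_matrix()).round(3)); print(c[0])
sc,si=cal('scene'),cal('side')
for a,b in [((306,232),(317,250)),((214,313),(276,361)),((216,349),(304,390)),((278,357),(365,365))]: print(tri([(sc,a),(si,b)]).round(4))
E
python3 go.py 0.52 0 0.33 90
```

```text
cam in tool [ 0.0666 -0.0017 -0.1422]
[[-0.     1.     0.   ]
 [-0.965 -0.    -0.262]
 [-0.262 -0.     0.965]]
[[341.65808016   0.         319.57523556]
 [  0.         341.65808016 243.71052011]
 [  0.           0.           1.        ]]
[ 0.5234 -0.02    0.1148]
[ 0.4223 -0.2409  0.0173]
[ 0.4728 -0.3051  0.0055]
[ 0.598  -0.2591  0.0114]
t 1.2 pos [0.2109 0.6412 0.2313] psi 161.8 q7 -0.08 F [ 0.1  0.2 -0.1] g 1.002
shift [-2.47   -2.5628 -0.4936] turn [ 0.     -0.      0.3989]
```

>>> {"op": "jog_arm", "data": {"plan": [{"x": -0.85,"y": -0.85,"z": -0.4},{"x": -0.85,"y": -0.85,"z": -0.4},{"x": -0.85,"y": -0.85,"z": -0.4},{"x": -0.85,"y": -0.85,"z": -0.4},{"x": -0.85,"y": -0.85,"z": -0.4},{"x": -0.85,"y": -0.85,"z": -0.4},{"x": -0.85,"y": -0.85,"z": -0.4}]}}

```text
invalid input at $.plan[0]: expected keys x, y, z, wx, wy, wz
```

>>> {"op": "jog_arm", "data": {"plan": [{"x": -0.8,"y": -0.85,"z": 0},{"x": -0.8,"y": -0.85,"z": 0},{"x": -0.8,"y": -0.85,"z": 0},{"x": -0.8,"y": -0.85,"z": 0},{"x": -0.8,"y": -0.85,"z": 0},{"x": -0.8,"y": -0.85,"z": 0},{"x": -0.8,"y": -0.85,"z": 0}]}}

```text
invalid input at $.plan[0]: expected keys x, y, z, wx, wy, wz
```

```bash
python3 go.py 0.52 -0.075 0.33 90
```

```text
t 1.2 pos [0.2109 0.6412 0.2313] psi 161.8 q7 -0.08 F [ 0.1  0.2 -0.1] g 1.002
shift [-2.5871 -2.9191 -0.4937] turn [ 0.     -0.      0.3989]
```

>>> {"op": "jog_arm", "data": {"plan": [{"x": -0.85,"y": -0.85,"z": -0.5,"wx": 0,"wy": 0,"wz": 0},{"x": -0.85,"y": -0.85,"z": -0.5,"wx": 0,"wy": 0,"wz": 0},{"x": -0.85,"y": -0.85,"z": -0.5,"wx": 0,"wy": 0,"wz": 0},{"x": -0.85,"y": -0.85,"z": -0.5,"wx": 0,"wy": 0,"wz": 0},{"x": -0.85,"y": -0.85,"z": -0.5,"wx": 0,"wy": 0,"wz": 0},{"x": -0.85,"y": -0.85,"z": -0.5,"wx": 0,"wy": 0,"wz": 0},{"x": -0.85,"y": -0.85,"z": -0.5,"wx": 0,"wy": 0,"wz": 0}]}}

```text
t: 1.78
eef_pos: [0.324, 0.4215, 0.3345]
tool_rot: [0.002, 0.162, 0.987, 0.001]
contact_force: [0.4, 0.0, -0.3]
gripper_width: 1.0
```

>>> {"op": "jog_arm", "data": {"plan": [{"x": -0.8,"y": -0.85,"z": 0,"wx": 0,"wy": 0,"wz": 0},{"x": -0.8,"y": -0.85,"z": 0,"wx": 0,"wy": 0,"wz": 0},{"x": -0.8,"y": -0.85,"z": 0,"wx": 0,"wy": 0,"wz": 0},{"x": -0.8,"y": -0.85,"z": 0,"wx": 0,"wy": 0,"wz": 0},{"x": -0.8,"y": -0.85,"z": 0,"wx": 0,"wy": 0,"wz": 0},{"x": -0.8,"y": -0.85,"z": 0,"wx": 0,"wy": 0,"wz": 0},{"x": -0.8,"y": -0.85,"z": 0,"wx": 0,"wy": 0,"wz": 0}]}}

```text
t: 2.37
eef_pos: [0.4241, 0.2023, 0.335]
tool_rot: [0.003, 0.168, 0.986, 0.001]
contact_force: [0.1, 0.3, 0.2]
gripper_width: 1.0
```

```bash
python3 go.py 0.52 0.02 0.33 90
```

```text
t 2.37 pos [0.4241 0.2023 0.335 ] psi 160.71 q7 0.67 F [0.1 0.3 0.2] g 1.0
shift [-0.7535 -0.702   0.0268] turn [0.0017 0.0008 0.3928]
```

>>> {"op": "jog_arm", "data": {"plan": [{"x": -0.75,"y": -0.7,"z": 0.03,"wx": 0,"wy": 0,"wz": 0.39},{"x": -0.75,"y": -0.7,"z": 0.03,"wx": 0,"wy": 0,"wz": 0.39},{"x": -0.75,"y": -0.7,"z": 0.03,"wx": 0,"wy": 0,"wz": 0.39},{"x": -0.75,"y": -0.7,"z": 0.03,"wx": 0,"wy": 0,"wz": 0.39},{"x": -0.75,"y": -0.7,"z": 0.03,"wx": 0,"wy": 0,"wz": 0.39},{"x": -0.75,"y": -0.7,"z": 0.03,"wx": 0,"wy": 0,"wz": 0.39},{"x": -0.75,"y": -0.7,"z": 0.03,"wx": 0,"wy": 0,"wz": 0.39},{"x": -0.75,"y": -0.7,"z": 0.03,"wx": 0,"wy": 0,"wz": 0.39},{"x": -0.75,"y": -0.7,"z": 0.03,"wx": 0,"wy": 0,"wz": 0.39},{"x": -0.75,"y": -0.7,"z": 0.03,"wx": 0,"wy": 0,"wz": 0.39},{"x": -0.75,"y": -0.7,"z": 0.03,"wx": 0,"wy": 0,"wz": 0.39},{"x": -0.75,"y": -0.7,"z": 0.03,"wx": 0,"wy": 0,"wz": 0.39}]}}

```text
t: 3.37
eef_pos: [0.5195, 0.021, 0.3294]
tool_rot: [0.002, 0.703, 0.712, 0.002]
contact_force: [-0.4, -0.4, 0.4]
gripper_width: 1.004
```

```bash
python3 - <<'E'
from h import *
s,p,r=pose(); print(p,s['q'][6])
c,im=shot('wrist','pics/w1.png')
for k,z in dict(lid_bar=.0916,lid_lug=.0361,canister=0).items():
    for d in finder.place_of('wrist',k)[:5]:
        if d['confidence']>.2: print(k,round(d['confidence'],2),np.round(d['location'],1),at_z(c,d['location'],z).round(4))
def blobs(m,z,amin,n):
    k,l,st,ce=cv2.connectedComponentsWithStats(m.astype('uint8'))
    for i in range(1,k):
        if st[i,4]>amin:
            pts=np.argwhere(l==i)[:,::-1].astype('float32'); P=np.array([at_z(c,q,z)[:2] for q in pts[::max(1,len(pts)//300)]])
            (cx,cy),(w,h),a=cv2.minAreaRect(P.astype('float32')*1000); print(n,st[i,4],ce[i].round(1),'world',P.mean(0).round(4),'rect',round(cx/1e3,4),round(cy/1e3,4),round(w),round(h),round(a,1), 'circ',np.round(cv2.minEnclosingCircle(P.astype('float32')*1000),1) if 0 else '')
h=cv2.cvtColor(im,cv2.COLOR_RGB2HSV)
blobs(h[:,:,2]<45,.1036,400,'dark')
blobs((abs(h[:,:,0].astype(int)-26)<6)&(h[:,:,1]>150)&(h[:,:,2]>90),.0796,20,'yel')
E
```

```text
[0.5195347  0.02104615 0.32938338] -0.05806054048806008
lid_bar 0.92 [190.3 221. ] [0.3726 0.0078 0.0916]
lid_bar 0.82 [317.2 223.1] [0.5172 0.0069 0.0916]
lid_lug 0.73 [179.4 192.1] [0.3404 0.034  0.0361]
canister 0.34 [448.3 248.9] [ 0.7078 -0.0477  0.    ]
dark 64335 [321.4 416.9] world [ 0.5291 -0.2582] rect 0.537 -0.2282 298 930 89.8 circ 
yel 23275 [573.2 171.3] world [0.8169 0.063 ] rect 0.8176 0.0341 430 83 90.0 circ 
yel 93 [285.5 185.2] world [0.4806 0.048 ] rect 0.4806 0.0482 11 10 44.9 circ 
yel 32 [171.6 193.4] world [0.3488 0.0377] rect 0.3486 0.0375 6 6 30.5 circ 
yel 89 [369.9 212.7] world [0.5783 0.0176] rect 0.5783 0.0174 11 11 12.4 circ 
yel 32 [220.  222.6] world [0.4032 0.0038] rect 0.4031 0.0039 7 6 0.6 circ 
yel 28 [175.1 246.6] world [ 0.3468 -0.0261] rect 0.3467 -0.026 6 6 43.2 circ 
yel 75 [305.  268.5] world [ 0.503  -0.0519] rect 0.5032 -0.0519 12 10 72.5 circ 
yel 2274 [516.  451.7] world [ 0.821  -0.3418] rect 0.8227 -0.3406 114 73 87.9 circ
```

View pics/w1.png

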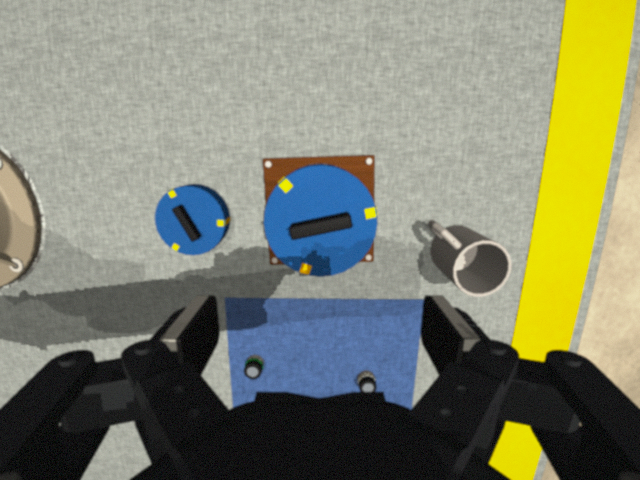

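```bash
python3 go.py 0.5206 0.0046 0.13 12.7
```

```text
t 3.57 pos [0.5195 0.0207 0.3294] psi 90.63 q7 -0.06 F [ 0.1 -0.5 -0.5] g 1.003
shift [-8.160e-02 -8.000e-04  9.969e-01] turn [ 0.0012 -0.0014  0.4329]
```

>>> {"op": "jog_arm", "data": {"plan": [{"x": -0.08,"y": 0,"z": 0.5,"wx": 0,"wy": 0,"wz": 0.433},{"x": -0.08,"y": 0,"z": 0.5,"wx": 0,"wy": 0,"wz": 0.433},{"x": -0.08,"y": 0,"z": 0.5,"wx": 0,"wy": 0,"wz": 0.433},{"x": -0.08,"y": 0,"z": 0.5,"wx": 0,"wy": 0,"wz": 0.433},{"x": -0.08,"y": 0,"z": 0.5,"wx": 0,"wy": 0,"wz": 0.433},{"x": -0.08,"y": 0,"z": 0.5,"wx": 0,"wy": 0,"wz": 0.433},{"x": -0.08,"y": 0,"z": 0.5,"wx": 0,"wy": 0,"wz": 0.433},{"x": -0.08,"y": 0,"z": 0.5,"wx": 0,"wy": 0,"wz": 0.433},{"x": -0.08,"y": 0,"z": 0.5,"wx": 0,"wy": 0,"wz": 0.433},{"x": -0.08,"y": 0,"z": 0.5,"wx": 0,"wy": 0,"wz": 0.433},{"x": -0.08,"y": 0,"z": 0.5,"wx": 0,"wy": 0,"wz": 0.433},{"x": -0.08,"y": 0,"z": 0.5,"wx": 0,"wy": 0,"wz": 0.433}]}}

```text
t: 4.57
eef_pos: [0.5203, 0.005, 0.2293]
tool_rot: [-0.0, 0.994, 0.109, 0.003]
contact_force: [0.1, 0.2, 0.6]
gripper_width: 1.001
```

```bash
cat > lidw.py <<'E'
from h import *
import sys
# measure big-lid marks with wrist camera at plate height z
z=float(sys.argv[1])
s,p,r=pose(); print('pos',p.round(4),'q7',round(s['q'][6],2))
c,im=shot('wrist',sys.argv[2])
h=cv2.cvtColor(im,cv2.COLOR_RGB2HSV)
m=((abs(h[:,:,0].astype(int)-26)<7)&(h[:,:,1]>140)&(h[:,:,2]>70)).astype('uint8')
k,l,st,ce=cv2.connectedComponentsWithStats(m)
for i in range(1,k):
    if 20<st[i,4]<1500: print(st[i,4],ce[i].round(1),at_z(c,ce[i],z)[:2].round(4))
for d in finder.place_of('wrist','lid_bar')[:3]: print('bar',round(d['confidence'],2),np.round(d['location'],1),at_z(c,d['location'],z+.012).round(4))
E
python3 lidw.py .0796 pics/w2.png; python3 go.py 0.5206 0.0046 0.083 12.7
```

```text
pos [0.5203 0.005  0.2293] q7 -1.22
31 [318.2 147.9] [0.5871 0.0197]
191 [318.5 159.3] [0.5781 0.0174]
161 [261.7 260.9] [0.4803 0.048 ]
161 [376.  260.3] [ 0.5032 -0.0521]
92 [561.5 305.8] [ 0.4975 -0.2399]
60 [304.6 322.9] [ 0.4284 -0.0023]
42 [302.8 334. ] [ 0.4165 -0.003 ]
37 [259.9 373.2] [0.3641 0.0297]
39 [319.7 386.2] [ 0.3623 -0.0317]
bar 0.94 [318.4 226.8] [0.5245 0.0056 0.0916]
bar 0.56 [296.4 366. ] [ 0.3887 -0.0032  0.0916]
bar 0.37 [565.5 309.6] [ 0.4982 -0.2349  0.0916]
t 4.67 pos [0.5203 0.005  0.2294] psi 12.95 q7 -1.21 F [0.1 0.5 0.4] g 1.004
shift [-0.0028  0.0019  0.7319] turn [ 0.0001 -0.0018  0.0014]
```

View pics/w2.png

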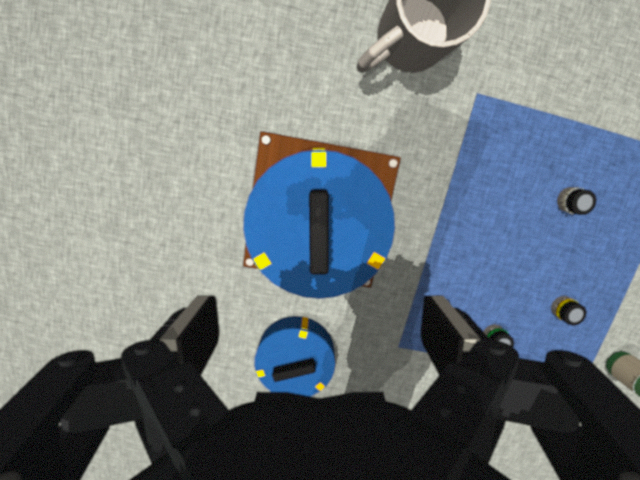

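>>> {"op": "jog_arm", "data": {"plan": [{"x": 0,"y": 0,"z": 0.6,"wx": 0,"wy": 0,"wz": 0.0},{"x": 0,"y": 0,"z": 0.6,"wx": 0,"wy": 0,"wz": 0.0},{"x": 0,"y": 0,"z": 0.6,"wx": 0,"wy": 0,"wz": 0.0},{"x": 0,"y": 0,"z": 0.73,"wx": 0,"wy": 0,"wz": 0.0},{"x": 0,"y": 0,"z": 0.73,"wx": 0,"wy": 0,"wz": 0.0},{"x": 0,"y": 0,"z": 0.73,"wx": 0,"wy": 0,"wz": 0.0},{"x": 0,"y": 0,"z": 0.73,"wx": 0,"wy": 0,"wz": 0}]}}

```text
t: 5.25
eef_pos: [0.5223, 0.0048, 0.0848]
tool_rot: [-0.0, 0.994, 0.113, 0.004]
contact_force: [-0.7, 0.4, 0.1]
gripper_width: 1.0
```

>>> {"op": "jog_arm", "data": {"plan": [{"x": 0,"y": 0,"z": 0,"wx": 0,"wy": 0,"wz": 0.0},{"x": 0,"y": 0,"z": 0,"wx": 0,"wy": 0,"wz": 0.0},{"x": 0,"y": 0,"z": 0,"wx": 0,"wy": 0,"wz": 0.0},{"x": 0,"y": 0,"z": 0,"wx": 0,"wy": 0,"wz": 0.0},{"x": 0,"y": 0,"z": 0,"wx": 0,"wy": 0,"wz": 0.0},{"x": 0,"y": 0,"z": 0,"wx": 0,"wy": 0,"wz": 0.0},{"x": 0,"y": 0,"z": 0,"wx": 0,"wy": 0,"wz": 0.0},{"x": 0,"y": 0,"z": 0,"wx": 0,"wy": 0,"wz": 0}], "hand": -1, "grip_force": 60}}

```text
t: 5.92
eef_pos: [0.5225, 0.0049, 0.0853]
tool_rot: [-0.0, 0.994, 0.113, 0.004]
contact_force: [-2.0, 0.9, 6.9]
gripper_width: 0.17
```

```bash
python3 go.py 0.5205 0.0044 0.083 97
```

```text
t 5.92 pos [0.5225 0.0049 0.0853] psi 13.01 q7 -1.01 F [-2.   0.9  6.9] g 0.17
shift [-0.0106  0.0003  0.0113] turn [ 0.0019 -0.0021 -0.4666]
```

>>> {"op": "jog_arm", "data": {"plan": [{"x": 0,"y": 0,"z": -0.002,"wx": 0,"wy": 0,"wz": -0.03},{"x": 0,"y": -0.001,"z": -0.003,"wx": 0,"wy": 0,"wz": -0.06},{"x": -0.001,"y": -0.002,"z": -0.005,"wx": 0,"wy": 0,"wz": -0.09},{"x": -0.001,"y": -0.003,"z": -0.006,"wx": 0,"wy": 0,"wz": -0.12},{"x": -0.002,"y": -0.004,"z": -0.007,"wx": 0,"wy": 0,"wz": -0.15},{"x": -0.003,"y": -0.005,"z": -0.008,"wx": 0,"wy": 0,"wz": -0.18},{"x": -0.003,"y": -0.006,"z": -0.009,"wx": 0,"wy": 0,"wz": -0.21},{"x": -0.004,"y": -0.007,"z": -0.01,"wx": 0,"wy": 0,"wz": -0.24},{"x": -0.004,"y": -0.007,"z": -0.01,"wx": 0,"wy": 0,"wz": -0.24}]}}

```text
t: 6.67
eef_pos: [0.5222, 0.0063, 0.0878]
tool_rot: [0.001, 0.881, 0.473, 0.005]
contact_force: [0.3, -0.4, 5.0]
gripper_width: 0.169
```

```bash
python3 go.py 0.5205 0.0064 0.0885 97
```

```text
t 6.67 pos [0.5222 0.0063 0.0878] psi 56.41 q7 -0.41 F [ 0.3 -0.4  5. ] g 0.169
shift [-0.0043 -0.0073 -0.0033] turn [ 0.0028 -0.0014 -0.2255]
```

>>> {"op": "jog_arm", "data": {"plan": [{"x": 0,"y": -0.001,"z": -0.001,"wx": 0,"wy": 0,"wz": -0.03},{"x": 0,"y": -0.002,"z": -0.002,"wx": 0,"wy": 0,"wz": -0.06},{"x": -0.001,"y": -0.003,"z": -0.003,"wx": 0,"wy": 0,"wz": -0.09},{"x": -0.002,"y": -0.004,"z": -0.004,"wx": 0,"wy": 0,"wz": -0.12},{"x": -0.002,"y": -0.005,"z": -0.005,"wx": 0,"wy": 0,"wz": -0.15},{"x": -0.003,"y": -0.006,"z": -0.006,"wx": 0,"wy": 0,"wz": -0.18},{"x": -0.004,"y": -0.007,"z": -0.006,"wx": 0,"wy": 0,"wz": -0.21},{"x": -0.004,"y": -0.007,"z": -0.006,"wx": 0,"wy": 0,"wz": -0.225},{"x": -0.004,"y": -0.007,"z": -0.006,"wx": 0,"wy": 0,"wz": -0.225},{"x": -0.004,"y": -0.007,"z": -0.006,"wx": 0,"wy": 0,"wz": -0.225}]}}

```text
t: 7.5
eef_pos: [0.5201, 0.0061, 0.0887]
tool_rot: [0.002, 0.665, 0.747, 0.004]
contact_force: [-0.8, -0.7, -0.6]
gripper_width: 0.17
```

```bash
python3 go.py 0.5205 0.0064 0.105 97
```

```text
t 7.5 pos [0.5201 0.0061 0.0887] psi 96.7 q7 0.16 F [-0.8 -0.7 -0.6] g 0.17
shift [ 0.0011  0.0029 -0.0814] turn [ 0.0027 -0.0003 -0.0017]
```

>>> {"op": "jog_arm", "data": {"plan": [{"x": 0,"y": 0,"z": -0.02,"wx": 0,"wy": 0,"wz": 0},{"x": 0,"y": 0,"z": -0.04,"wx": 0,"wy": 0,"wz": 0},{"x": 0,"y": 0,"z": -0.06,"wx": 0,"wy": 0,"wz": 0},{"x": 0,"y": 0,"z": -0.08,"wx": 0,"wy": 0,"wz": 0},{"x": 0,"y": 0,"z": -0.08,"wx": 0,"wy": 0,"wz": 0}]}}

```text
t: 7.92
eef_pos: [0.5205, 0.0061, 0.1057]
tool_rot: [0.003, 0.665, 0.747, 0.004]
contact_force: [0.1, -0.8, -2.6]
gripper_width: 0.173
```

>>> {"op": "jog_arm", "data": {"plan": [{"x": 0,"y": 0,"z": -0.2,"wx": 0,"wy": 0,"wz": 0},{"x": 0,"y": 0,"z": -0.4,"wx": 0,"wy": 0,"wz": 0},{"x": 0,"y": 0,"z": -0.4,"wx": 0,"wy": 0,"wz": 0},{"x": 0.2,"y": 0.12,"z": -0.4,"wx": 0,"wy": 0,"wz": 0},{"x": 0.4,"y": 0.24,"z": -0.4,"wx": 0,"wy": 0,"wz": 0},{"x": 0.6,"y": 0.36,"z": -0.3,"wx": 0,"wy": 0,"wz": 0},{"x": 0.8,"y": 0.48,"z": -0.2,"wx": 0,"wy": 0,"wz": 0},{"x": 0.91,"y": 0.52,"z": -0.1,"wx": 0,"wy": 0,"wz": 0},{"x": 0.91,"y": 0.52,"z": 0,"wx": 0,"wy": 0,"wz": 0},{"x": 0.91,"y": 0.52,"z": 0,"wx": 0,"wy": 0,"wz": 0}]}}

```text
t: 8.75
eef_pos: [0.5994, 0.204, 0.101]
tool_rot: [0.0, 0.662, 0.749, 0.001]
contact_force: [-0.7, -0.6, -2.5]
gripper_width: 0.172
```

```bash
python3 go.py 0.60 0.20 0.051 97
```

```text
t 8.75 pos [0.5994 0.204  0.101 ] psi 97.06 q7 -0.15 F [-0.7 -0.6 -2.5] g 0.172
shift [-0.0207 -0.0003  0.2499] turn [ 0.0009 -0.0004  0.0003]
```

>>> {"op": "jog_arm", "data": {"plan": [{"x": 0,"y": 0,"z": 0.08,"wx": 0,"wy": 0,"wz": 0},{"x": 0,"y": 0,"z": 0.16,"wx": 0,"wy": 0,"wz": 0},{"x": 0,"y": 0,"z": 0.22,"wx": 0,"wy": 0,"wz": 0},{"x": 0,"y": 0,"z": 0.24,"wx": 0,"wy": 0,"wz": 0},{"x": 0,"y": 0,"z": 0.25,"wx": 0,"wy": 0,"wz": 0},{"x": 0,"y": 0,"z": 0.25,"wx": 0,"wy": 0,"wz": 0}]}}

```text
t: 9.25
eef_pos: [0.5999, 0.2034, 0.0515]
tool_rot: [0.001, 0.663, 0.749, 0.002]
contact_force: [-0.2, 0.0, -2.7]
gripper_width: 0.171
```

```bash
python3 go.py 0.60 0.20 0.051 97
```

```text
t 9.25 pos [0.5999 0.2034 0.0515] psi 97.01 q7 -0.14 F [-0.2  0.  -2.7] g 0.171
shift [-0.0172 -0.0016  0.0024] turn [ 0.001  -0.0004  0.    ]
```

>>> {"op": "jog_arm", "data": {"plan": [{"x": 0,"y": 0,"z": 0.005,"wx": 0,"wy": 0,"wz": 0},{"x": 0,"y": 0,"z": 0.008,"wx": 0,"wy": 0,"wz": 0},{"x": 0,"y": 0,"z": 0.008,"wx": 0,"wy": 0,"wz": 0}]}}

```text
t: 9.5
eef_pos: [0.6009, 0.2034, 0.0509]
tool_rot: [0.001, 0.663, 0.749, 0.002]
contact_force: [0.3, -0.2, 0.4]
gripper_width: 0.175
```

>>> {"op": "jog_arm", "data": {"plan": [{"x": 0,"y": 0,"z": 0,"wx": 0,"wy": 0,"wz": 0},{"x": 0,"y": 0,"z": 0,"wx": 0,"wy": 0,"wz": 0},{"x": 0,"y": 0,"z": 0,"wx": 0,"wy": 0,"wz": 0},{"x": 0,"y": 0,"z": -0.1,"wx": 0,"wy": 0,"wz": 0},{"x": 0,"y": 0,"z": -0.3,"wx": 0,"wy": 0,"wz": 0},{"x": -0.2,"y": -0.1,"z": -0.5,"wx": 0,"wy": 0,"wz": 0},{"x": -0.4,"y": -0.2,"z": -0.7,"wx": 0,"wy": 0,"wz": 0},{"x": -0.6,"y": -0.3,"z": -0.8,"wx": 0,"wy": 0,"wz": 0},{"x": -0.75,"y": -0.4,"z": -0.9,"wx": 0,"wy": 0,"wz": 0},{"x": -0.85,"y": -0.5,"z": -1,"wx": 0,"wy": 0,"wz": 0},{"x": -0.85,"y": -0.5,"z": -1,"wx": 0,"wy": 0,"wz": 0}], "hand": 0.3}}

```text
t: 10.42
eef_pos: [0.5203, 0.0195, 0.2518]
tool_rot: [0.002, 0.663, 0.748, 0.003]
contact_force: [0.9, 0.3, 0.7]
gripper_width: 0.649
```

```bash
cat > disc.py <<'E'
from h import *
import sys
zk=float(sys.argv[1])  # knob centre z
s,p,r=pose(); c,im=shot('wrist',sys.argv[2]); print('pos',p.round(4))
for d in finder.place_of('wrist','disc_knob')[:3]: print('knob',round(d['confidence'],2),np.round(d['location'],1),at_z(c,d['location'],zk).round(4))
h=cv2.cvtColor(im,cv2.COLOR_RGB2HSV)
m=((abs(h[:,:,0].astype(int)-12)<7)&(h[:,:,1]>150)&(h[:,:,2]>90)).astype('uint8')
k,l,st,ce=cv2.connectedComponentsWithStats(m)
for i in range(1,k):
    if st[i,4]>60: print('orange',st[i],ce[i].round(1),at_z(c,ce[i],zk+.003)[:2].round(4))
E
python3 disc.py .0645 pics/w3.png
```

```text
pos [0.5203 0.0195 0.2518]
orange [ 255  153  133   93 2571] [318.8 175.6] [0.5143 0.0619]
orange [333 234  48  51 538] [364.  269.4] [ 0.5709 -0.0254]
orange [276 268  20  12  70] [286.5 274.6] [ 0.4935 -0.0402]
```

View pics/w3.png

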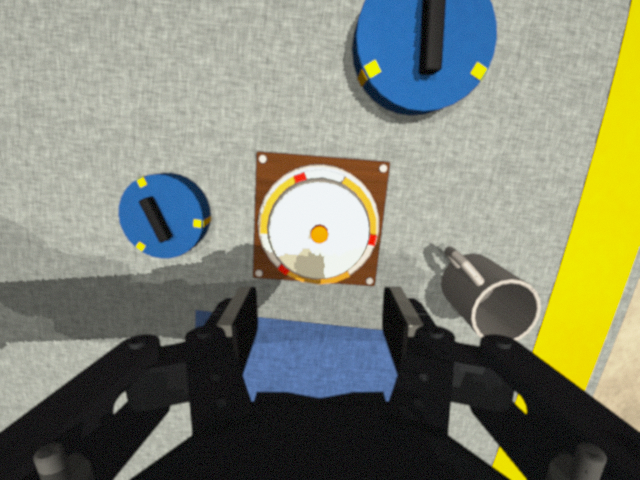

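The lid lies on the table; the disc shows with its knob at (319,234) and the red stops at (300,178), (372,240), (283,269).

```bash
python3 - <<'E'
from h import *
im=cv2.imread('pics/w3.png')[:,:,::-1].copy(); c=cal('wrist'); h=cv2.cvtColor(im,cv2.COLOR_RGB2HSV).astype(int)
def f(m,z,n,a):
    k,l,st,ce=cv2.connectedComponentsWithStats(m.astype('uint8'))
    for i in range(1,k):
        if a<st[i,4]<700 and 240<ce[i][0]<400 and 150<ce[i][1]<300:
            P=at_z(c,ce[i],z)[:2]; print(n,st[i,4],ce[i].round(1),P.round(4),np.degrees(np.arctan2(P[1]-.0044,P[0]-.5205)).round(1))
f((h[:,:,0]>10)&(h[:,:,0]<20)&(h[:,:,1]>200)&(h[:,:,2]>180),.071,'knob',60)
f(((h[:,:,0]<6)|(h[:,:,0]>174))&(h[:,:,1]>160)&(h[:,:,2]>120),.047,'red',20)
E
python3 go.py 0.5205 0.0044 0.055 97
```

```text
red 63 [299.9 177.5] [0.4977 0.0537] 114.8
red 57 [372.  239.8] [ 0.5799 -0.0023] -6.5
red 54 [282.8 269.2] [ 0.4891 -0.0454] -122.3
t 10.52 pos [0.5211 0.0166 0.2537] psi 96.53 q7 0.04 F [ 0.5 -0.7 -0.1] g 0.647
shift [-0.0618 -0.02    0.9931] turn [ 0.0033 -0.0004 -0.0026]
```

>>> {"op": "jog_arm", "data": {"plan": [{"x": -0.06,"y": -0.015,"z": 0.2,"wx": 0,"wy": 0,"wz": 0},{"x": -0.06,"y": -0.015,"z": 0.4,"wx": 0,"wy": 0,"wz": 0},{"x": -0.06,"y": -0.015,"z": 0.6,"wx": 0,"wy": 0,"wz": 0},{"x": -0.06,"y": -0.015,"z": 0.75,"wx": 0,"wy": 0,"wz": 0},{"x": -0.06,"y": -0.015,"z": 0.75,"wx": 0,"wy": 0,"wz": 0},{"x": -0.06,"y": -0.015,"z": 0.75,"wx": 0,"wy": 0,"wz": 0}]}}

```text
t: 11.02
eef_pos: [0.5201, 0.005, 0.1028]
tool_rot: [0.002, 0.666, 0.746, 0.003]
contact_force: [1.4, -0.2, 1.1]
gripper_width: 0.65
```

```bash
python3 go.py 0.5205 0.0044 0.061 97; python3 - <<'E'
from h import *
c,im=shot('wrist','pics/w4.png'); h=cv2.cvtColor(im,cv2.COLOR_RGB2HSV).astype(int)
m=(h[:,:,0]>8)&(h[:,:,0]<22)&(h[:,:,1]>180)&(h[:,:,2]>150)
k,l,st,ce=cv2.connectedComponentsWithStats(m.astype('uint8'))
for i in range(1,k):
    if st[i,4]>60: print(st[i],ce[i].round(1),at_z(c,ce[i],.07)[:2].round(4))
E
```

```text
t 11.02 pos [0.5201 0.005  0.1028] psi 96.55 q7 0.16 F [ 1.4 -0.2  1.1] g 0.65
shift [-3.300e-03  1.000e-04  2.089e-01] turn [ 0.0022 -0.0003 -0.0025]
[409 224  10  44 184] [414.2 249. ] [0.568  0.0249]
[309 257  31  31 724] [323.7 272.3] [0.5212 0.0064]
[304 330  70  17 266] [342.9 340.1] [ 0.5372 -0.0337]
```

>>> {"op": "jog_arm", "data": {"plan": [{"x": 0.007,"y": 0.005,"z": 0.1,"wx": 0,"wy": 0,"wz": 0},{"x": 0.007,"y": 0.005,"z": 0.21,"wx": 0,"wy": 0,"wz": 0},{"x": 0.007,"y": 0.005,"z": 0.21,"wx": 0,"wy": 0,"wz": 0},{"x": 0.007,"y": 0.005,"z": 0.21,"wx": 0,"wy": 0,"wz": 0}]}}

```text
t: 11.4
eef_pos: [0.5237, 0.0068, 0.0639]
tool_rot: [0.003, 0.666, 0.746, 0.005]
contact_force: [1.1, -0.2, 0.1]
gripper_width: 0.653
```

>>> {"op": "jog_arm", "data": {"plan": [{"x": 0,"y": 0,"z": 0,"wx": 0,"wy": 0,"wz": 0.0},{"x": 0,"y": 0,"z": 0,"wx": 0,"wy": 0,"wz": 0.0},{"x": 0,"y": 0,"z": 0,"wx": 0,"wy": 0,"wz": 0.0},{"x": 0,"y": 0,"z": 0,"wx": 0,"wy": 0,"wz": 0.0},{"x": 0,"y": 0,"z": 0,"wx": 0,"wy": 0,"wz": 0.0},{"x": 0,"y": 0,"z": 0,"wx": 0,"wy": 0,"wz": 0.0}], "hand": -1, "grip_force": 40}}

```text
t: 11.9
eef_pos: [0.5249, 0.0069, 0.0653]
tool_rot: [0.004, 0.666, 0.746, 0.006]
contact_force: [-1.6, 0.3, 8.3]
gripper_width: 0.176
```

```bash
python3 go.py 0.44 0.21 0.13 97
```

```text
t 11.9 pos [0.5249 0.0069 0.0653] psi 96.54 q7 0.19 F [-1.6  0.3  8.3] g 0.176
shift [ 1.0577 -0.3015 -0.3259] turn [ 0.0046 -0.0005 -0.0026]
```

>>> {"op": "jog_arm", "data": {"plan": [{"x": 0,"y": 0,"z": -0.1,"wx": 0,"wy": 0,"wz": 0},{"x": 0,"y": 0,"z": -0.2,"wx": 0,"wy": 0,"wz": 0},{"x": 0,"y": 0,"z": -0.35,"wx": 0,"wy": 0,"wz": 0},{"x": 0.1,"y": -0.03,"z": -0.4,"wx": 0.004,"wy": 0,"wz": 0},{"x": 0.3,"y": -0.09,"z": -0.4,"wx": 0.004,"wy": 0,"wz": 0},{"x": 0.5,"y": -0.15,"z": -0.4,"wx": 0.004,"wy": 0,"wz": 0},{"x": 0.7,"y": -0.21,"z": -0.4,"wx": 0.004,"wy": 0,"wz": 0},{"x": 0.88,"y": -0.27,"z": -0.4,"wx": 0.004,"wy": 0,"wz": 0},{"x": 0.98,"y": -0.3,"z": -0.3,"wx": 0.004,"wy": 0,"wz": 0},{"x": 0.98,"y": -0.3,"z": -0.15,"wx": 0.004,"wy": 0,"wz": 0},{"x": 0.98,"y": -0.3,"z": -0.0,"wx": 0.004,"wy": 0,"wz": 0},{"x": 0.98,"y": -0.3,"z": 0.1,"wx": 0.004,"wy": 0,"wz": 0}]}}

```text
t: 12.9
eef_pos: [0.4421, 0.1953, 0.0432]
tool_rot: [-0.0, 0.665, 0.747, 0.001]
contact_force: [0.5, -0.3, -0.0]
gripper_width: 0.169
```

```bash
python3 go.py 0.443 0.195 0.0143 97; python3 disc.py .0345 pics/w5.png
```

```text
t 12.9 pos [0.4421 0.1953 0.0432] psi 96.64 q7 -0.26 F [ 0.5 -0.3 -0. ] g 0.169
shift [-0.0023  0.004   0.1445] turn [ 0.0002 -0.0005 -0.002 ]
pos [0.4421 0.1953 0.0432]
knob 0.63 [320.8 299.4] [0.442  0.1915 0.0345]
orange [ 302  280   36   43 1161] [319.7 302. ] [0.4415 0.1914]
```

View pics/w5.png

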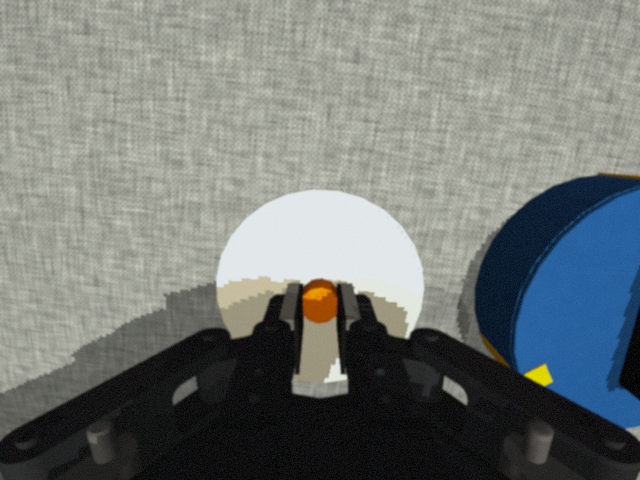

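The disc is held by the knob (320,302), level. Next I lower it.

>>> {"op": "jog_arm", "data": {"plan": [{"x": 0,"y": 0,"z": 0.05,"wx": 0,"wy": 0,"wz": 0},{"x": 0,"y": 0,"z": 0.1,"wx": 0,"wy": 0,"wz": 0},{"x": 0,"y": 0,"z": 0.13,"wx": 0,"wy": 0,"wz": 0},{"x": 0,"y": 0,"z": 0.145,"wx": 0,"wy": 0,"wz": 0},{"x": 0,"y": 0,"z": 0.145,"wx": 0,"wy": 0,"wz": 0}]}}

```text
t: 13.42
eef_pos: [0.4412, 0.1939, 0.0148]
tool_rot: [-0.001, 0.666, 0.746, -0.001]
contact_force: [-5.4, -2.1, 15.0]
gripper_width: 0.178
```

```bash
python3 go.py 0.443 0.195 0.0143 97
```

```text
t 13.42 pos [0.4412 0.1939 0.0148] psi 96.52 q7 -0.24 F [-5.4 -2.1 15. ] g 0.178
shift [0.0045 0.0095 0.0023] turn [-0.0011  0.     -0.0027]
```

>>> {"op": "jog_arm", "data": {"plan": [{"x": 0,"y": 0,"z": -0.005,"wx": 0,"wy": 0,"wz": 0},{"x": 0,"y": 0,"z": -0.005,"wx": 0,"wy": 0,"wz": 0},{"x": 0,"y": 0,"z": -0.005,"wx": 0,"wy": 0,"wz": 0},{"x": 0,"y": 0,"z": -0.2,"wx": 0,"wy": 0,"wz": 0},{"x": 0,"y": 0,"z": -0.4,"wx": 0,"wy": 0,"wz": 0},{"x": 0,"y": 0,"z": -0.6,"wx": 0,"wy": 0,"wz": 0},{"x": -0.2,"y": 0,"z": -0.8,"wx": 0,"wy": 0,"wz": 0.03},{"x": -0.4,"y": 0.1,"z": -1,"wx": 0,"wy": 0,"wz": 0.03},{"x": -0.6,"y": 0.2,"z": -1,"wx": 0,"wy": 0,"wz": 0.03},{"x": -0.8,"y": 0.2,"z": -1,"wx": 0,"wy": 0,"wz": 0.03},{"x": -1,"y": 0.2,"z": -1,"wx": 0,"wy": 0,"wz": 0.03},{"x": -1,"y": 0.2,"z": -1,"wx": 0,"wy": 0,"wz": 0.03}], "hand": 0.3}}

```text
t: 14.42
eef_pos: [0.5053, -0.005, 0.2157]
tool_rot: [0.0, 0.702, 0.713, -0.001]
contact_force: [-0.8, -0.1, -1.4]
gripper_width: 0.649
```

>>> {"op": "jog_arm", "data": {"plan": [{"x": -0.2,"y": 0,"z": -0.1,"wx": 0,"wy": 0,"wz": 0},{"x": -0.4,"y": 0,"z": -0.1,"wx": 0,"wy": 0,"wz": 0},{"x": -0.6,"y": 0,"z": -0.1,"wx": 0,"wy": 0,"wz": 0},{"x": -0.8,"y": 0,"z": -0.1,"wx": 0,"wy": 0,"wz": 0},{"x": -1,"y": 0,"z": -0.1,"wx": 0,"wy": 0,"wz": 0},{"x": -1,"y": 0,"z": -0.1,"wx": 0,"wy": 0,"wz": 0},{"x": -1,"y": 0,"z": -0.1,"wx": 0,"wy": 0,"wz": 0}]}}

```text
t: 15.0
eef_pos: [0.5075, -0.2082, 0.236]
tool_rot: [0.0, 0.704, 0.71, -0.001]
contact_force: [0.1, 0.8, -0.3]
gripper_width: 0.654
```

```bash
cat > eye.py <<'E'
from h import *
import sys
s,p,r=pose(); c,im=shot('wrist',sys.argv[1]); print('pos',p.round(4),'t',s['t'])
for k in (1,2,3,4):
    for d in finder.place_of('wrist',f'eyepiece{k}_mid')[:3]:
        if d['confidence']>.3: print(k,round(d['confidence'],2),np.round(d['location'],1),at_z(c,d['location'],.013).round(4))
E
python3 eye.py pics/w6.png
```

```text
pos [ 0.5075 -0.2082  0.236 ] t 15.0
2 0.73 [293.2 296.8] [ 0.4764 -0.3075  0.013 ]
3 0.72 [240.2 241.4] [ 0.4183 -0.2415  0.013 ]
4 0.71 [403.8 263.1] [ 0.6017 -0.2651  0.013 ]
```

View pics/w6.png

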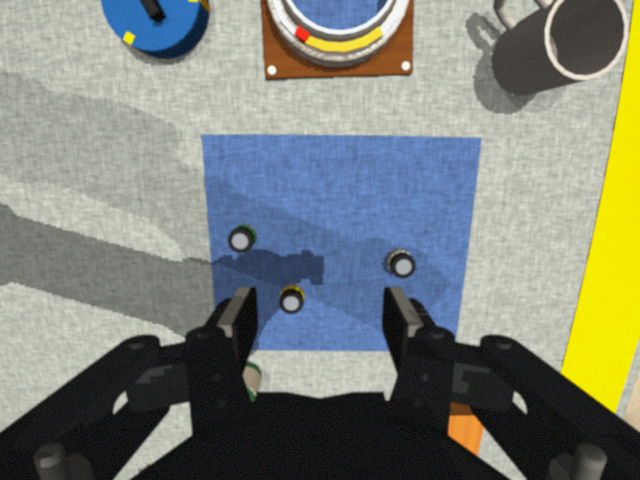

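```bash
python3 - <<'E'
from h import *
c=cal('wrist')
for px in [(239.5,240),(291.5,301),(402.5,264.5)]: print(at_z(c,px,.026).round(4))
E
python3 go.py 0.42 -0.241 0.012 90
```

```text
[ 0.4222 -0.2317  0.026 ]
[ 0.4776 -0.3014  0.026 ]
[ 0.5986 -0.2559  0.026 ]
t 15.25 pos [ 0.5087 -0.2031  0.2358] psi 91.06 q7 0.45 F [0.1 0.  0.6] g 0.652
shift [-0.1807 -0.4455  1.1199] turn [-0.0005  0.0002  0.0059]
```

>>> {"op": "jog_arm", "data": {"plan": [{"x": -0.1,"y": -0.2,"z": 0.2,"wx": 0,"wy": 0,"wz": 0.006},{"x": -0.17,"y": -0.44,"z": 0.4,"wx": 0,"wy": 0,"wz": 0.006},{"x": -0.17,"y": -0.44,"z": 0.6,"wx": 0,"wy": 0,"wz": 0.006},{"x": -0.17,"y": -0.44,"z": 0.8,"wx": 0,"wy": 0,"wz": 0.006},{"x": -0.17,"y": -0.44,"z": 0.8,"wx": 0,"wy": 0,"wz": 0.006},{"x": -0.17,"y": -0.44,"z": 0.8,"wx": 0,"wy": 0,"wz": 0.006}]}}

```text
t: 15.75
eef_pos: [0.4169, -0.2363, 0.0718]
tool_rot: [-0.005, 0.707, 0.707, -0.003]
contact_force: [-0.5, 0.5, -0.8]
gripper_width: 0.649
```

```bash
python3 eye.py pics/w7.png; python3 go.py 0.421 -0.239 0.012 90
```

```text
pos [ 0.4169 -0.2363  0.0718] t 15.75
2 0.64 [409.4 362.1] [ 0.4763 -0.3091  0.013 ]
3 0.89 [328.8 263.1] [ 0.421  -0.2385  0.013 ]
4 0.71 [599.1 302.3] [ 0.6004 -0.2657  0.013 ]
t 16.0 pos [ 0.4234 -0.2389  0.0779] psi 90.05 q7 0.7 F [ 0.4 -0.1  0.5] g 0.645
shift [ 1.000e-04 -1.290e-02  3.293e-01] turn [0.0008 0.0005 0.0003]
```

>>> {"op": "jog_arm", "data": {"plan": [{"x": 0,"y": -0.012,"z": 0.15,"wx": 0,"wy": 0,"wz": 0},{"x": 0,"y": -0.012,"z": 0.33,"wx": 0,"wy": 0,"wz": 0},{"x": 0,"y": -0.012,"z": 0.33,"wx": 0,"wy": 0,"wz": 0},{"x": 0,"y": -0.012,"z": 0.33,"wx": 0,"wy": 0,"wz": 0},{"x": 0,"y": -0.012,"z": 0.33,"wx": 0,"wy": 0,"wz": 0}]}}

```text
t: 16.42
eef_pos: [0.4224, -0.2396, 0.0137]
tool_rot: [0.003, 0.707, 0.707, 0.001]
contact_force: [-0.1, 0.0, 0.6]
gripper_width: 0.652
```

>>> {"op": "jog_arm", "data": {"plan": [{"x": 0,"y": 0,"z": 0,"wx": 0,"wy": 0,"wz": 0.0},{"x": 0,"y": 0,"z": 0,"wx": 0,"wy": 0,"wz": 0.0},{"x": 0,"y": 0,"z": 0,"wx": 0,"wy": 0,"wz": 0.0},{"x": 0,"y": 0,"z": 0,"wx": 0,"wy": 0,"wz": 0.0},{"x": 0,"y": 0,"z": 0,"wx": 0,"wy": 0,"wz": 0.0},{"x": 0,"y": 0,"z": 0,"wx": 0,"wy": 0,"wz": 0.0}], "hand": -1, "grip_force": 40}}

```text
t: 16.92
eef_pos: [0.424, -0.2402, 0.0158]
tool_rot: [0.004, 0.707, 0.707, 0.002]
contact_force: [-1.5, 1.2, 14.2]
gripper_width: 0.305
```

```bash
python3 go.py 0.5205 0.0234 0.1 90
```

```text
t 16.92 pos [ 0.424  -0.2402  0.0158] psi 90.05 q7 0.78 F [-1.5  1.2 14.2] g 0.305
shift [ 1.3162  0.487  -0.4211] turn [0.0026 0.001  0.0003]
```

>>> {"op": "jog_arm", "data": {"plan": [{"x": 0,"y": 0,"z": -0.2,"wx": 0,"wy": 0,"wz": 0},{"x": 0,"y": 0,"z": -0.4,"wx": 0,"wy": 0,"wz": 0},{"x": 0.1,"y": 0.05,"z": -0.6,"wx": 0,"wy": 0,"wz": 0},{"x": 0.3,"y": 0.15,"z": -0.6,"wx": 0,"wy": 0,"wz": 0},{"x": 0.5,"y": 0.25,"z": -0.6,"wx": 0,"wy": 0,"wz": 0},{"x": 0.7,"y": 0.35,"z": -0.6,"wx": 0,"wy": 0,"wz": 0},{"x": 0.9,"y": 0.45,"z": -0.6,"wx": 0,"wy": 0,"wz": 0},{"x": 0.95,"y": 0.485,"z": -0.6,"wx": 0,"wy": 0,"wz": 0},{"x": 0.95,"y": 0.485,"z": -0.6,"wx": 0,"wy": 0,"wz": 0}]}}

```text
t: 17.67
eef_pos: [0.5232, -0.0425, 0.137]
tool_rot: [0.004, 0.703, 0.711, 0.004]
contact_force: [0.1, -0.2, -0.7]
gripper_width: 0.302
```

```bash
python3 go.py 0.5205 0.0234 0.1 90
```

```text
t 17.67 pos [ 0.5232 -0.0425  0.137 ] psi 90.6 q7 0.21 F [ 0.1 -0.2 -0.7] g 0.302
shift [ 0.3298 -0.0124  0.1847] turn [0.0037 0.0001 0.0033]
```

>>> {"op": "jog_arm", "data": {"plan": [{"x": 0.2,"y": -0.01,"z": 0,"wx": 0.003,"wy": 0,"wz": 0.003},{"x": 0.33,"y": -0.012,"z": 0.1,"wx": 0.003,"wy": 0,"wz": 0.003},{"x": 0.33,"y": -0.012,"z": 0.2,"wx": 0.003,"wy": 0,"wz": 0.003},{"x": 0.33,"y": -0.012,"z": 0.2,"wx": 0.003,"wy": 0,"wz": 0.003},{"x": 0.33,"y": -0.012,"z": 0.2,"wx": 0.003,"wy": 0,"wz": 0.003},{"x": 0.33,"y": -0.012,"z": 0.2,"wx": 0.003,"wy": 0,"wz": 0.003}]}}

```text
t: 18.17
eef_pos: [0.521, 0.0219, 0.0981]
tool_rot: [0.002, 0.708, 0.707, 0.001]
contact_force: [0.0, -0.3, -0.3]
gripper_width: 0.301
```

```bash
python3 go.py 0.5205 0.0234 0.0265 90; python3 - <<'E'
from h import *
shot('wrist','pics/w8.png')
E
```

```text
t 18.17 pos [0.521  0.0219 0.0981] psi 89.94 q7 0.1 F [ 0.  -0.3 -0.3] g 0.301
shift [ 0.0078 -0.0038  0.3582] turn [ 0.0011  0.0003 -0.0004]
```

View pics/w8.png

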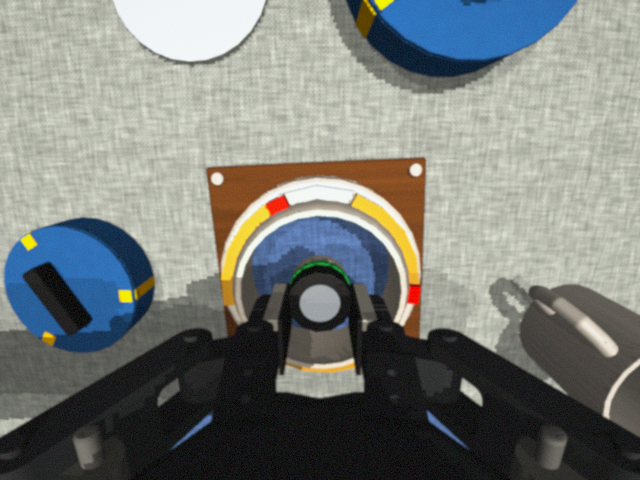

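>>> {"op": "jog_arm", "data": {"plan": [{"x": 0.004,"y": -0.003,"z": 0.1,"wx": 0,"wy": 0,"wz": 0},{"x": 0.004,"y": -0.003,"z": 0.2,"wx": 0,"wy": 0,"wz": 0},{"x": 0.004,"y": -0.003,"z": 0.28,"wx": 0,"wy": 0,"wz": 0},{"x": 0.004,"y": -0.003,"z": 0.32,"wx": 0,"wy": 0,"wz": 0},{"x": 0.004,"y": -0.003,"z": 0.35,"wx": 0,"wy": 0,"wz": 0},{"x": 0.004,"y": -0.003,"z": 0.355,"wx": 0,"wy": 0,"wz": 0},{"x": 0.004,"y": -0.003,"z": 0.355,"wx": 0,"wy": 0,"wz": 0}]}}

```text
t: 18.8
eef_pos: [0.5215, 0.0222, 0.0279]
tool_rot: [0.002, 0.708, 0.706, 0.002]
contact_force: [0.1, -0.3, -0.3]
gripper_width: 0.299
```

```bash
python3 go.py 0.5205 0.0234 0.0265 90
```

```text
t 18.8 pos [0.5215 0.0222 0.0279] psi 89.88 q7 0.17 F [ 0.1 -0.3 -0.3] g 0.299
shift [ 0.0061 -0.0052  0.0069] turn [ 0.0016  0.0002 -0.0007]
```

>>> {"op": "jog_arm", "data": {"plan": [{"x": 0.003,"y": -0.003,"z": 0.01,"wx": 0,"wy": 0,"wz": 0},{"x": 0.003,"y": -0.003,"z": 0.012,"wx": 0,"wy": 0,"wz": 0},{"x": 0.003,"y": -0.003,"z": 0.012,"wx": 0,"wy": 0,"wz": 0}]}}

```text
t: 19.05
eef_pos: [0.5213, 0.0229, 0.026]
tool_rot: [0.002, 0.708, 0.706, 0.002]
contact_force: [0.4, 0.2, -0.3]
gripper_width: 0.305
```

>>> {"op": "jog_arm", "data": {"plan": [{"x": 0,"y": 0,"z": 0,"wx": 0,"wy": 0,"wz": 0},{"x": 0,"y": 0,"z": 0,"wx": 0,"wy": 0,"wz": 0},{"x": 0,"y": 0,"z": 0,"wx": 0,"wy": 0,"wz": 0},{"x": 0,"y": 0,"z": 0,"wx": 0,"wy": 0,"wz": 0}], "hand": -0.2}}

```text
t: 19.38
eef_pos: [0.5214, 0.0229, 0.0261]
tool_rot: [0.002, 0.708, 0.706, 0.002]
contact_force: [-1.2, -0.2, -1.2]
gripper_width: 0.399
```

>>> {"op": "jog_arm", "data": {"plan": [{"x": 0,"y": 0,"z": -0.08,"wx": 0,"wy": 0,"wz": 0},{"x": 0,"y": 0,"z": -0.2,"wx": 0,"wy": 0,"wz": 0},{"x": 0,"y": 0,"z": -0.4,"wx": 0,"wy": 0,"wz": 0},{"x": 0,"y": 0,"z": -0.6,"wx": 0,"wy": 0,"wz": 0},{"x": -0.2,"y": -0.02,"z": -0.8,"wx": 0,"wy": 0,"wz": 0},{"x": -0.4,"y": -0.04,"z": -0.8,"wx": 0,"wy": 0,"wz": 0},{"x": -0.6,"y": -0.08,"z": -0.8,"wx": 0,"wy": 0,"wz": 0},{"x": -0.8,"y": -0.16,"z": -0.8,"wx": 0,"wy": 0,"wz": 0},{"x": -1,"y": -0.2,"z": -0.8,"wx": 0,"wy": 0,"wz": 0},{"x": -1,"y": -0.2,"z": -0.8,"wx": 0,"wy": 0,"wz": 0}]}}

```text
t: 20.22
eef_pos: [0.4772, -0.184, 0.1867]
tool_rot: [0.003, 0.711, 0.703, 0.001]
contact_force: [-1.0, -0.9, 0.1]
gripper_width: 0.401
```

```bash
python3 go.py 0.477 -0.3065 0.08 30;  python3 eye.py pics/w9.png
```

```text
t 20.22 pos [ 0.4772 -0.184   0.1867] psi 89.38 q7 0.45 F [-1.  -0.9  0.1] g 0.401
shift [-0.6108  0.0021  0.535 ] turn [ 2.400e-03 -3.000e-04  3.299e-01]
pos [ 0.4772 -0.184   0.1867] t 20.2167
2 0.86 [317.4 340.9] [ 0.4737 -0.3109  0.013 ]
4 0.59 [440.8 298.2] [ 0.5993 -0.2645  0.013 ]
```

>>> {"op": "jog_arm", "data": {"plan": [{"x": -0.2,"y": 0,"z": 0.1,"wx": 0,"wy": 0,"wz": 0.33},{"x": -0.4,"y": -0.01,"z": 0.2,"wx": 0,"wy": 0,"wz": 0.33},{"x": -0.62,"y": -0.01,"z": 0.4,"wx": 0,"wy": 0,"wz": 0.33},{"x": -0.62,"y": -0.01,"z": 0.53,"wx": 0,"wy": 0,"wz": 0.33},{"x": -0.62,"y": -0.01,"z": 0.53,"wx": 0,"wy": 0,"wz": 0.33},{"x": -0.62,"y": -0.01,"z": 0.53,"wx": 0,"wy": 0,"wz": 0.33},{"x": -0.62,"y": -0.01,"z": 0.53,"wx": 0,"wy": 0,"wz": 0.33},{"x": -0.62,"y": -0.01,"z": 0.53,"wx": 0,"wy": 0,"wz": 0.33},{"x": -0.62,"y": -0.01,"z": 0.53,"wx": 0,"wy": 0,"wz": 0.33},{"x": -0.62,"y": -0.01,"z": 0.53,"wx": 0,"wy": 0,"wz": 0.33},{"x": -0.62,"y": -0.01,"z": 0.53,"wx": 0,"wy": 0,"wz": 0.33}], "hand": 0.3}}

```text
t: 21.38
eef_pos: [0.4801, -0.2976, 0.0792]
tool_rot: [0.0, 0.964, 0.266, 0.003]
contact_force: [0.3, -0.4, -0.2]
gripper_width: 0.649
```

```bash
python3 eye.py pics/w10.png; python3 go.py 0.475 -0.308 0.012 30
```

```text
pos [ 0.4801 -0.2976  0.0792] t 21.3833
2 0.73 [328.6 271.2] [ 0.4749 -0.3086  0.013 ]
4 0.91 [373.9  55.9] [ 0.5969 -0.2644  0.013 ]
t 21.63 pos [ 0.4793 -0.2991  0.0797] psi 30.65 q7 -0.04 F [-0.1  0.2 -0.4] g 0.651
shift [-0.0432  0.0267  0.3384] turn [ 0.0008 -0.0019  0.0036]
```

>>> {"op": "jog_arm", "data": {"plan": [{"x": -0.045,"y": 0.027,"z": 0.1,"wx": 0,"wy": 0,"wz": 0},{"x": -0.045,"y": 0.027,"z": 0.25,"wx": 0,"wy": 0,"wz": 0},{"x": -0.045,"y": 0.027,"z": 0.34,"wx": 0,"wy": 0,"wz": 0},{"x": -0.045,"y": 0.027,"z": 0.34,"wx": 0,"wy": 0,"wz": 0},{"x": -0.045,"y": 0.027,"z": 0.34,"wx": 0,"wy": 0,"wz": 0},{"x": -0.045,"y": 0.027,"z": 0.34,"wx": 0,"wy": 0,"wz": 0}]}}

```text
t: 22.13
eef_pos: [0.4752, -0.3089, 0.0127]
tool_rot: [0.001, 0.964, 0.264, 0.004]
contact_force: [-0.1, -0.6, 0.7]
gripper_width: 0.654
```

>>> {"op": "jog_arm", "data": {"plan": [{"x": 0,"y": 0,"z": 0,"wx": 0,"wy": 0,"wz": 0.0},{"x": 0,"y": 0,"z": 0,"wx": 0,"wy": 0,"wz": 0.0},{"x": 0,"y": 0,"z": 0,"wx": 0,"wy": 0,"wz": 0.0},{"x": 0,"y": 0,"z": 0,"wx": 0,"wy": 0,"wz": 0.0},{"x": 0,"y": 0,"z": 0,"wx": 0,"wy": 0,"wz": 0.0},{"x": 0,"y": 0,"z": 0,"wx": 0,"wy": 0,"wz": 0.0}], "hand": -1, "grip_force": 40}}

```text
t: 22.63
eef_pos: [0.4761, -0.3094, 0.0142]
tool_rot: [0.002, 0.964, 0.264, 0.005]
contact_force: [-1.3, 1.0, 7.0]
gripper_width: 0.304
```

```bash
python3 go.py 0.504 -0.0051 0.1 30
```

```text
t 22.63 pos [ 0.4761 -0.3094  0.0142] psi 30.64 q7 0.06 F [-1.3  1.   7. ] g 0.304
shift [ 0.899  -1.2354 -0.4287] turn [ 0.0017 -0.0025  0.0036]
```

>>> {"op": "jog_arm", "data": {"plan": [{"x": 0,"y": 0,"z": -0.2,"wx": 0,"wy": 0,"wz": 0},{"x": 0,"y": 0,"z": -0.4,"wx": 0,"wy": 0,"wz": 0},{"x": 0.1,"y": -0.1,"z": -0.6,"wx": 0,"wy": 0,"wz": 0},{"x": 0.2,"y": -0.25,"z": -0.6,"wx": 0,"wy": 0,"wz": 0},{"x": 0.3,"y": -0.4,"z": -0.6,"wx": 0,"wy": 0,"wz": 0},{"x": 0.4,"y": -0.55,"z": -0.6,"wx": 0,"wy": 0,"wz": 0},{"x": 0.5,"y": -0.7,"z": -0.6,"wx": 0,"wy": 0,"wz": 0},{"x": 0.6,"y": -0.85,"z": -0.6,"wx": 0,"wy": 0,"wz": 0},{"x": 0.7,"y": -0.95,"z": -0.6,"wx": 0,"wy": 0,"wz": 0},{"x": 0.7,"y": -0.95,"z": -0.6,"wx": 0,"wy": 0,"wz": 0}]}}

```text
t: 23.47
eef_pos: [0.5, -0.0674, 0.1342]
tool_rot: [0.0, 0.963, 0.269, 0.005]
contact_force: [0.3, 0.0, -0.9]
gripper_width: 0.305
```

```bash
python3 go.py 0.504 -0.0051 0.1 30
```

```text
t 23.47 pos [ 0.5    -0.0674  0.1342] psi 31.18 q7 -0.52 F [ 0.3  0.  -0.9] g 0.305
shift [ 0.1769 -0.2566  0.1722] turn [ 0.0008 -0.0031  0.0066]
```

>>> {"op": "jog_arm", "data": {"plan": [{"x": 0.1,"y": -0.14,"z": 0,"wx": 0,"wy": -0.003,"wz": 0.006},{"x": 0.18,"y": -0.26,"z": 0,"wx": 0,"wy": -0.003,"wz": 0.006},{"x": 0.18,"y": -0.26,"z": 0.1,"wx": 0,"wy": -0.003,"wz": 0.006},{"x": 0.18,"y": -0.26,"z": 0.18,"wx": 0,"wy": -0.003,"wz": 0.006},{"x": 0.18,"y": -0.26,"z": 0.18,"wx": 0,"wy": -0.003,"wz": 0.006},{"x": 0.18,"y": -0.26,"z": 0.18,"wx": 0,"wy": -0.003,"wz": 0.006},{"x": 0.18,"y": -0.26,"z": 0.18,"wx": 0,"wy": -0.003,"wz": 0.006}]}}

```text
t: 24.05
eef_pos: [0.5046, -0.005, 0.0994]
tool_rot: [0.001, 0.966, 0.259, 0.001]
contact_force: [0.1, 0.1, -0.3]
gripper_width: 0.304
```

```bash
python3 - <<'E'
from h import *
shot('wrist','pics/w11.png')
E
python3 go.py 0.504 -0.0051 0.0245 30
```

```text
t 24.1 pos [ 0.5048 -0.005   0.0995] psi 30.01 q7 -0.61 F [ 0.1 -0.2 -1.1] g 0.305
shift [-0.0046 -0.0027  0.3751] turn [ 0.001  -0.0006  0.0001]
```

View pics/w11.png

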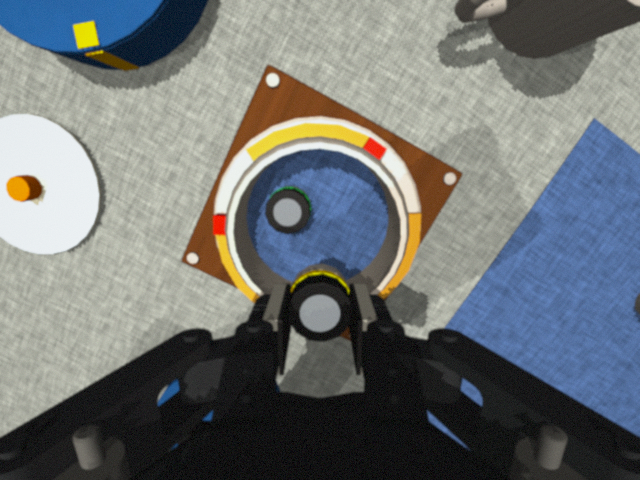

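Green stands at (288,212) in the canister. Lowering yellow next.

>>> {"op": "jog_arm", "data": {"plan": [{"x": -0.003,"y": -0.002,"z": 0.1,"wx": 0,"wy": 0,"wz": 0},{"x": -0.003,"y": -0.002,"z": 0.2,"wx": 0,"wy": 0,"wz": 0},{"x": -0.003,"y": -0.002,"z": 0.3,"wx": 0,"wy": 0,"wz": 0},{"x": -0.003,"y": -0.002,"z": 0.35,"wx": 0,"wy": 0,"wz": 0},{"x": -0.003,"y": -0.002,"z": 0.375,"wx": 0,"wy": 0,"wz": 0},{"x": -0.003,"y": -0.002,"z": 0.38,"wx": 0,"wy": 0,"wz": 0},{"x": -0.003,"y": -0.002,"z": 0.38,"wx": 0,"wy": 0,"wz": 0},{"x": -0.003,"y": -0.002,"z": 0.38,"wx": 0,"wy": 0,"wz": 0}]}}

```text
t: 24.77
eef_pos: [0.5052, -0.0054, 0.0245]
tool_rot: [0.001, 0.966, 0.259, 0.002]
contact_force: [0.4, 0.7, -1.8]
gripper_width: 0.301
```

```bash
python3 go.py 0.504 -0.0051 0.0245 30
```

```text
t 24.77 pos [ 0.5052 -0.0054  0.0245] psi 29.98 q7 -0.5 F [ 0.4  0.7 -1.8] g 0.301
shift [-0.0047 -0.0042 -0.0002] turn [ 0.0013 -0.0011 -0.0001]
```

>>> {"op": "jog_arm", "data": {"plan": [{"x": 0,"y": 0,"z": 0,"wx": 0,"wy": 0,"wz": 0},{"x": 0,"y": 0,"z": 0,"wx": 0,"wy": 0,"wz": 0},{"x": 0,"y": 0,"z": 0,"wx": 0,"wy": 0,"wz": 0},{"x": 0,"y": 0,"z": 0,"wx": 0,"wy": 0,"wz": 0}], "hand": -0.2}}

```text
t: 25.1
eef_pos: [0.5055, -0.0053, 0.0247]
tool_rot: [0.002, 0.966, 0.259, 0.002]
contact_force: [-0.4, -0.2, -0.1]
gripper_width: 0.398
```

>>> {"op": "jog_arm", "data": {"plan": [{"x": 0,"y": 0,"z": -0.08,"wx": 0,"wy": 0,"wz": 0},{"x": 0,"y": 0,"z": -0.2,"wx": 0,"wy": 0,"wz": 0},{"x": 0,"y": 0,"z": -0.4,"wx": 0,"wy": 0,"wz": 0},{"x": 0,"y": 0,"z": -0.6,"wx": 0,"wy": 0,"wz": -0.03},{"x": -0.03,"y": 0.2,"z": -0.8,"wx": 0,"wy": 0,"wz": -0.07},{"x": -0.06,"y": 0.4,"z": -0.8,"wx": 0,"wy": 0,"wz": -0.1},{"x": -0.09,"y": 0.6,"z": -0.8,"wx": 0,"wy": 0,"wz": -0.14},{"x": -0.12,"y": 0.8,"z": -0.8,"wx": 0,"wy": 0,"wz": -0.18},{"x": -0.15,"y": 1,"z": -0.8,"wx": 0,"wy": 0,"wz": -0.22},{"x": -0.15,"y": 1,"z": -0.8,"wx": 0,"wy": 0,"wz": -0.26},{"x": -0.15,"y": 1,"z": -0.8,"wx": 0,"wy": 0,"wz": -0.3},{"x": -0.15,"y": 1,"z": -0.8,"wx": 0,"wy": 0,"wz": -0.34}]}}

```text
t: 26.1
eef_pos: [0.5782, -0.1952, 0.1852]
tool_rot: [0.003, 0.7, 0.714, 0.001]
contact_force: [0.1, 1.0, -0.2]
gripper_width: 0.4
```

```bash
python3 eye.py pics/w12.png; python3 go.py 0.5975 -0.262 0.08 150
```

```text
pos [ 0.5782 -0.1952  0.1852] t 26.1
4 0.92 [339.9 288.7] [ 0.5994 -0.2622  0.013 ]
t 26.35 pos [ 0.5784 -0.193   0.1853] psi 90.71 q7 0.53 F [-0.1 -0.3  0.7] g 0.402
shift [-0.3452  0.0882  0.5277] turn [ 0.0013  0.0013 -0.3294]
```

>>> {"op": "jog_arm", "data": {"plan": [{"x": -0.15,"y": 0.04,"z": 0.1,"wx": 0,"wy": 0,"wz": -0.33},{"x": -0.34,"y": 0.09,"z": 0.2,"wx": 0,"wy": 0,"wz": -0.33},{"x": -0.34,"y": 0.09,"z": 0.4,"wx": 0,"wy": 0,"wz": -0.33},{"x": -0.34,"y": 0.09,"z": 0.5,"wx": 0,"wy": 0,"wz": -0.33},{"x": -0.34,"y": 0.09,"z": 0.5,"wx": 0,"wy": 0,"wz": -0.33},{"x": -0.34,"y": 0.09,"z": 0.5,"wx": 0,"wy": 0,"wz": -0.33},{"x": -0.34,"y": 0.09,"z": 0.5,"wx": 0,"wy": 0,"wz": -0.33},{"x": -0.34,"y": 0.09,"z": 0.5,"wx": 0,"wy": 0,"wz": -0.33},{"x": -0.34,"y": 0.09,"z": 0.5,"wx": 0,"wy": 0,"wz": -0.33},{"x": -0.34,"y": 0.09,"z": 0.5,"wx": 0,"wy": 0,"wz": -0.33},{"x": -0.34,"y": 0.09,"z": 0.5,"wx": 0,"wy": 0,"wz": -0.33}], "hand": 0.3}}

```text
t: 27.27
eef_pos: [0.5978, -0.2607, 0.0854]
tool_rot: [0.003, 0.259, 0.966, -0.0]
contact_force: [0.1, 0.3, -0.4]
gripper_width: 0.651
```

```bash
python3 eye.py pics/w13.png; python3 go.py 0.598 -0.262 0.012 150
```

```text
pos [ 0.5978 -0.2607  0.0854] t 27.2667
4 0.58 [320.9 259.4] [ 0.6   -0.263  0.013]
t 27.52 pos [ 0.5978 -0.2608  0.0855] psi 150.07 q7 1.56 F [ 0.1 -0.7  0.7] g 0.656
shift [-0.0018 -0.0053  0.3673] turn [0.0004 0.0017 0.0004]
```

>>> {"op": "jog_arm", "data": {"plan": [{"x": -0.01,"y": -0.004,"z": 0.15,"wx": 0,"wy": 0,"wz": 0},{"x": -0.01,"y": -0.004,"z": 0.3,"wx": 0,"wy": 0,"wz": 0},{"x": -0.01,"y": -0.004,"z": 0.37,"wx": 0,"wy": 0,"wz": 0},{"x": -0.01,"y": -0.004,"z": 0.37,"wx": 0,"wy": 0,"wz": 0},{"x": -0.01,"y": -0.004,"z": 0.37,"wx": 0,"wy": 0,"wz": 0},{"x": -0.01,"y": -0.004,"z": 0.37,"wx": 0,"wy": 0,"wz": 0}]}}

```text
t: 28.02
eef_pos: [0.6005, -0.2632, 0.0128]
tool_rot: [0.004, 0.258, 0.966, -0.0]
contact_force: [0.6, 0.0, -0.0]
gripper_width: 0.648
```

>>> {"op": "jog_arm", "data": {"plan": [{"x": 0,"y": 0,"z": 0,"wx": 0,"wy": 0,"wz": 0.0},{"x": 0,"y": 0,"z": 0,"wx": 0,"wy": 0,"wz": 0.0},{"x": 0,"y": 0,"z": 0,"wx": 0,"wy": 0,"wz": 0.0},{"x": 0,"y": 0,"z": 0,"wx": 0,"wy": 0,"wz": 0.0},{"x": 0,"y": 0,"z": 0,"wx": 0,"wy": 0,"wz": 0.0},{"x": 0,"y": 0,"z": 0,"wx": 0,"wy": 0,"wz": 0.0}], "hand": -1, "grip_force": 40}}

```text
t: 28.52
eef_pos: [0.6016, -0.2637, 0.0148]
tool_rot: [0.005, 0.259, 0.966, -0.0]
contact_force: [-1.5, 1.1, 6.1]
gripper_width: 0.304
```

```bash
python3 go.py 0.537 -0.0051 0.12 150
```

```text
t 28.52 pos [ 0.6016 -0.2637  0.0148] psi 150.04 q7 1.58 F [-1.5  1.1  6.1] g 0.304
shift [ 0.9205  0.9598 -0.5334] turn [0.0006 0.0032 0.0002]
```

>>> {"op": "jog_arm", "data": {"plan": [{"x": 0,"y": 0,"z": -0.2,"wx": 0,"wy": 0,"wz": 0},{"x": 0,"y": 0,"z": -0.4,"wx": 0,"wy": 0,"wz": 0},{"x": 0.13,"y": 0.13,"z": -0.6,"wx": 0,"wy": 0,"wz": 0},{"x": 0.26,"y": 0.27,"z": -0.6,"wx": 0,"wy": 0.003,"wz": 0},{"x": 0.39,"y": 0.4,"z": -0.6,"wx": 0,"wy": 0.003,"wz": 0},{"x": 0.52,"y": 0.54,"z": -0.6,"wx": 0,"wy": 0.003,"wz": 0},{"x": 0.65,"y": 0.68,"z": -0.6,"wx": 0,"wy": 0.003,"wz": 0},{"x": 0.8,"y": 0.82,"z": -0.6,"wx": 0,"wy": 0.003,"wz": 0},{"x": 0.92,"y": 0.96,"z": -0.6,"wx": 0,"wy": 0.003,"wz": 0},{"x": 0.92,"y": 0.96,"z": -0.5,"wx": 0,"wy": 0.003,"wz": 0},{"x": 0.92,"y": 0.96,"z": -0.45,"wx": 0,"wy": 0.003,"wz": 0},{"x": 0.92,"y": 0.96,"z": -0.45,"wx": 0,"wy": 0.003,"wz": 0}]}}

```text
t: 29.52
eef_pos: [0.5358, -0.0054, 0.102]
tool_rot: [-0.001, 0.258, 0.966, 0.0]
contact_force: [-1.0, -0.1, 0.4]
gripper_width: 0.298
```

```bash
python3 - <<'E'
from h import *
shot('wrist','pics/w14.png')
E
python3 go.py 0.537 -0.0051 0.025 150
```

```text
t 29.57 pos [ 0.5365 -0.0065  0.1029] psi 149.95 q7 1.11 F [-0.5  1.1 -1.1] g 0.302
shift [0.0011 0.007  0.3893] turn [ 0.0001 -0.0002 -0.0003]
```

View pics/w14.png

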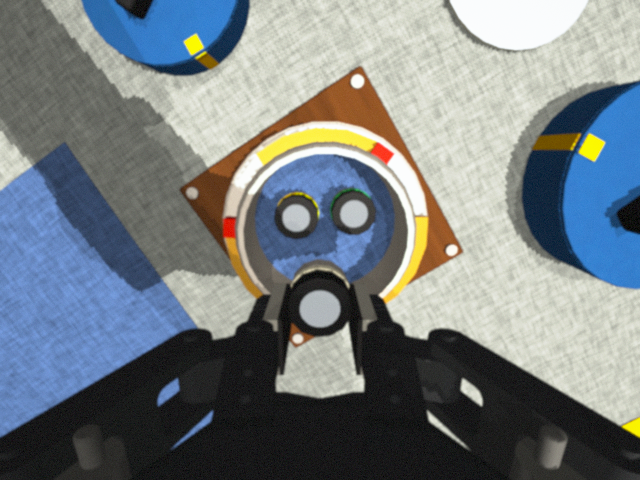

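Yellow (296,215) and green (353,212) stand upright. White goes in next.

>>> {"op": "jog_arm", "data": {"plan": [{"x": 0,"y": 0.004,"z": 0.1,"wx": 0,"wy": 0,"wz": 0},{"x": 0,"y": 0.004,"z": 0.2,"wx": 0,"wy": 0,"wz": 0},{"x": 0,"y": 0.004,"z": 0.3,"wx": 0,"wy": 0,"wz": 0},{"x": 0,"y": 0.004,"z": 0.36,"wx": 0,"wy": 0,"wz": 0},{"x": 0,"y": 0.004,"z": 0.39,"wx": 0,"wy": 0,"wz": 0},{"x": 0,"y": 0.004,"z": 0.397,"wx": 0,"wy": 0,"wz": 0},{"x": 0,"y": 0.004,"z": 0.397,"wx": 0,"wy": 0,"wz": 0},{"x": 0,"y": 0.004,"z": 0.397,"wx": 0,"wy": 0,"wz": 0}]}}

```text
t: 30.23
eef_pos: [0.5378, -0.0067, 0.0242]
tool_rot: [0.0, 0.26, 0.966, 0.0]
contact_force: [0.2, 0.6, -0.4]
gripper_width: 0.3
```

```bash
python3 go.py 0.537 -0.0051 0.0245 150
```

```text
t 30.23 pos [ 0.5378 -0.0067  0.0242] psi 149.86 q7 1.15 F [ 0.2  0.6 -0.4] g 0.3
shift [ 0.0073  0.0048 -0.0014] turn [ 0.0002  0.0003 -0.0008]
```

>>> {"op": "jog_arm", "data": {"plan": [{"x": 0,"y": 0,"z": 0,"wx": 0,"wy": 0,"wz": 0},{"x": 0,"y": 0,"z": 0,"wx": 0,"wy": 0,"wz": 0},{"x": 0,"y": 0,"z": 0,"wx": 0,"wy": 0,"wz": 0},{"x": 0,"y": 0,"z": 0,"wx": 0,"wy": 0,"wz": 0},{"x": 0,"y": 0,"z": -0.1,"wx": 0,"wy": 0,"wz": 0},{"x": 0,"y": 0,"z": -0.3,"wx": 0,"wy": 0,"wz": 0},{"x": 0,"y": 0,"z": -0.5,"wx": 0,"wy": 0,"wz": 0},{"x": 0,"y": 0,"z": -0.7,"wx": 0,"wy": 0,"wz": 0},{"x": 0,"y": 0,"z": -0.8,"wx": 0,"wy": 0,"wz": 0}], "hand": -0.2}}

```text
t: 30.98
eef_pos: [0.5395, -0.0069, 0.1889]
tool_rot: [0.003, 0.26, 0.966, 0.001]
contact_force: [2.0, -0.5, -0.3]
gripper_width: 0.399
```

>>> {"op": "jog_arm", "data": {"plan": [{"x": 0.2,"y": 0.13,"z": 0,"wx": 0,"wy": 0,"wz": 0},{"x": 0.4,"y": 0.26,"z": 0,"wx": 0,"wy": 0,"wz": 0},{"x": 0.55,"y": 0.4,"z": 0,"wx": 0,"wy": 0,"wz": 0},{"x": 0.7,"y": 0.53,"z": 0,"wx": 0,"wy": 0,"wz": 0},{"x": 0.85,"y": 0.6,"z": 0.1,"wx": 0,"wy": 0,"wz": 0},{"x": 0.92,"y": 0.62,"z": 0.3,"wx": 0,"wy": 0,"wz": 0},{"x": 0.92,"y": 0.62,"z": 0.4,"wx": 0,"wy": 0,"wz": 0},{"x": 0.92,"y": 0.62,"z": 0.4,"wx": 0,"wy": 0,"wz": 0},{"x": 0.92,"y": 0.62,"z": 0.4,"wx": 0,"wy": 0,"wz": 0}], "hand": 0.3}}

```text
t: 31.73
eef_pos: [0.4427, 0.1922, 0.1081]
tool_rot: [0.002, 0.26, 0.966, 0.0]
contact_force: [0.4, -0.1, 0.7]
gripper_width: 0.655
```

```bash
cat > knob.py <<'E'
from h import *
import sys
z=float(sys.argv[1]); c,im=shot('wrist',sys.argv[2]); h=cv2.cvtColor(im,cv2.COLOR_RGB2HSV).astype(int)
m=(h[:,:,0]>6)&(h[:,:,0]<20)&(h[:,:,1]>180)&(h[:,:,2]>110)
k,l,st,ce=cv2.connectedComponentsWithStats(m.astype('uint8'))
for i in range(1,k):
    if st[i,4]>150: print(st[i],ce[i].round(1),at_z(c,ce[i],z+.004)[:2].round(4))
for d in finder.place_of('wrist','disc_knob')[:2]: print('knob',round(d['confidence'],2),np.round(d['location'],1),at_z(c,d['location'],z).round(4))
E
python3 knob.py .0135 pics/w15.png; python3 go.py 0.4415 0.193 0.014 150
python3 - <<'E'
from h import *
c,im=shot('scene','pics/s2.png')
d,_=shot('side','pics/si2.png')
x,y=proj(c,[.52,.004,.03])[0]; a=im[int(y)-45:int(y)+45,int(x)-60:int(x)+60,::-1]
cv2.imwrite('pics/s2c.png',cv2.resize(a,None,fx=5,fy=5,interpolation=2))
for n in ['scene']:
  for k in (2,3,4):
    for q in finder.place_of(n,f'eyepiece{k}_mid')[:2]: print(k,round(q['confidence'],2),at_z(c,q['location'],.023).round(3))
E
```

```text
[309 231  24  24 442] [320.7 242.8] [0.4393 0.1932]
knob 0.82 [319.7 237.7] [0.4366 0.1939 0.0135]
knob 0.74 [442.9 436.6] [0.6468 0.197  0.0135]
t 31.83 pos [0.4448 0.1924 0.1099] psi 149.73 q7 0.6 F [ 0.2 -0.3  1.2] g 0.651
shift [ 0.0187 -0.0087  0.4791] turn [ 0.0019  0.0022 -0.0015]
3 0.48 [0.51  0.027 0.023]
4 0.57 [0.529 0.004 0.023]
```

View pics/s2c.png

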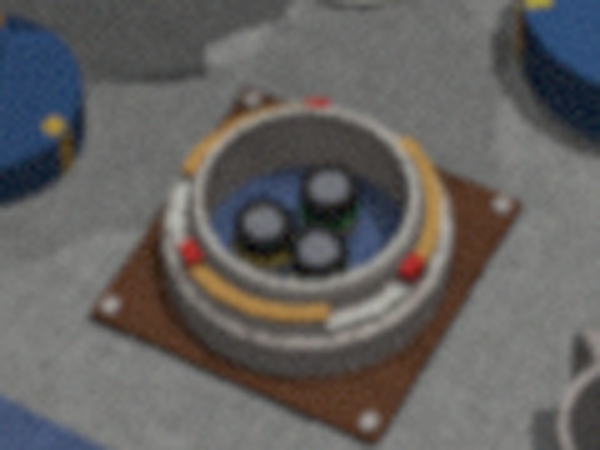

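All three eyepieces stand in the canister (tops at (263,224), (330,188), (319,245) in the crop). Next is the disc.

>>> {"op": "jog_arm", "data": {"plan": [{"x": 0.025,"y": -0.01,"z": 0.15,"wx": 0,"wy": 0.002,"wz": 0},{"x": 0.025,"y": -0.01,"z": 0.3,"wx": 0,"wy": 0.002,"wz": 0},{"x": 0.025,"y": -0.01,"z": 0.42,"wx": 0,"wy": 0.002,"wz": 0},{"x": 0.025,"y": -0.01,"z": 0.48,"wx": 0,"wy": 0.002,"wz": 0},{"x": 0.025,"y": -0.01,"z": 0.48,"wx": 0,"wy": 0.002,"wz": 0},{"x": 0.025,"y": -0.01,"z": 0.48,"wx": 0,"wy": 0.002,"wz": 0}]}}

```text
t: 32.58
eef_pos: [0.4398, 0.1935, 0.0136]
tool_rot: [0.001, 0.261, 0.965, 0.003]
contact_force: [-0.2, 0.5, 0.6]
gripper_width: 0.653
```

>>> {"op": "jog_arm", "data": {"plan": [{"x": 0,"y": 0,"z": 0,"wx": 0,"wy": 0,"wz": 0.0},{"x": 0,"y": 0,"z": 0,"wx": 0,"wy": 0,"wz": 0.0},{"x": 0,"y": 0,"z": 0,"wx": 0,"wy": 0,"wz": 0.0},{"x": 0,"y": 0,"z": 0,"wx": 0,"wy": 0,"wz": 0.0},{"x": 0,"y": 0,"z": 0,"wx": 0,"wy": 0,"wz": 0.0},{"x": 0,"y": 0,"z": 0,"wx": 0,"wy": 0,"wz": 0.0}], "hand": -1, "grip_force": 40}}

```text
t: 33.08
eef_pos: [0.4407, 0.1939, 0.0148]
tool_rot: [0.001, 0.261, 0.965, 0.004]
contact_force: [-1.0, -0.4, 7.0]
gripper_width: 0.172
```

```bash
python3 go.py 0.5205 0.0044 0.1 150; python3 knob.py .0135 pics/w16.png
```

```text
t 33.08 pos [0.4407 0.1939 0.0148] psi 149.74 q7 0.65 F [-1.  -0.4  7. ] g 0.172
shift [-0.8227 -0.614  -0.4299] turn [ 0.0024  0.0003 -0.0015]
[ 303  287   34   37 1023] [319.4 305.1] [0.4396 0.1923]
knob 0.8 [318.9 297.7] [0.4379 0.193  0.0135]
```

>>> {"op": "jog_arm", "data": {"plan": [{"x": 0,"y": 0,"z": -0.15,"wx": 0,"wy": 0,"wz": 0},{"x": 0,"y": 0,"z": -0.3,"wx": 0,"wy": 0,"wz": 0},{"x": 0,"y": 0,"z": -0.45,"wx": 0.002,"wy": 0,"wz": 0},{"x": -0.15,"y": -0.11,"z": -0.55,"wx": 0.002,"wy": 0,"wz": 0},{"x": -0.3,"y": -0.22,"z": -0.55,"wx": 0.002,"wy": 0,"wz": 0},{"x": -0.45,"y": -0.33,"z": -0.55,"wx": 0.002,"wy": 0,"wz": 0},{"x": -0.6,"y": -0.44,"z": -0.55,"wx": 0.002,"wy": 0,"wz": 0},{"x": -0.75,"y": -0.55,"z": -0.55,"wx": 0.002,"wy": 0,"wz": 0},{"x": -0.823,"y": -0.61,"z": -0.55,"wx": 0.002,"wy": 0,"wz": 0},{"x": -0.823,"y": -0.61,"z": -0.45,"wx": 0.002,"wy": 0,"wz": 0},{"x": -0.823,"y": -0.61,"z": -0.4,"wx": 0.002,"wy": 0,"wz": 0},{"x": -0.823,"y": -0.61,"z": -0.4,"wx": 0.002,"wy": 0,"wz": 0}]}}

```text
t: 34.18
eef_pos: [0.519, 0.0053, 0.0923]
tool_rot: [-0.001, 0.261, 0.965, -0.0]
contact_force: [-0.9, -0.8, -0.3]
gripper_width: 0.171
```

```bash
python3 go.py 0.5215 0.005 0.066 150; python3 knob.py .0935 pics/w17.png; python3 go.py 0.5215 0.005 0.066 150
```

```text
t 34.18 pos [0.519  0.0053 0.0923] psi 149.74 q7 1.07 F [-0.9 -0.8 -0.3] g 0.171
shift [-0.0121  0.0051  0.1313] turn [-0.0003 -0.0009 -0.0014]
[ 295   98  164  204 4403] [378.8 177.9] [0.4814 0.0524]
[ 303  281   34   42 1182] [319.5 302.2] [0.5157 0.0051]
knob 0.96 [319.7 301. ] [0.5169 0.0045 0.0935]
t 34.28 pos [0.5202 0.0061 0.0938] psi 149.82 q7 1.07 F [-0.8  0.1 -0.3] g 0.172
shift [-0.0083 -0.0016  0.1392] turn [ 0.0002 -0.0002 -0.001 ]
```

View pics/w17.png

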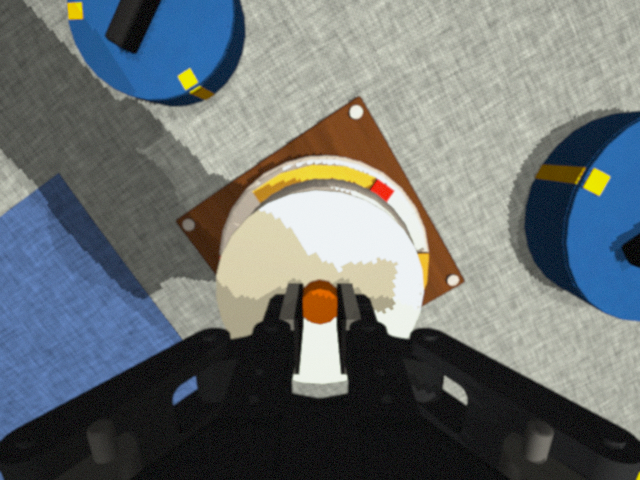

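>>> {"op": "jog_arm", "data": {"plan": [{"x": -0.007,"y": -0.002,"z": 0.04,"wx": 0,"wy": 0,"wz": 0},{"x": -0.007,"y": -0.002,"z": 0.08,"wx": 0,"wy": 0,"wz": 0},{"x": -0.007,"y": -0.002,"z": 0.11,"wx": 0,"wy": 0,"wz": 0},{"x": -0.007,"y": -0.002,"z": 0.13,"wx": 0,"wy": 0,"wz": 0},{"x": -0.007,"y": -0.002,"z": 0.138,"wx": 0,"wy": 0,"wz": 0},{"x": -0.007,"y": -0.002,"z": 0.138,"wx": 0,"wy": 0,"wz": 0},{"x": -0.007,"y": -0.002,"z": 0.138,"wx": 0,"wy": 0,"wz": 0}]}}

```text
t: 34.87
eef_pos: [0.5213, 0.005, 0.0663]
tool_rot: [-0.0, 0.26, 0.966, 0.0]
contact_force: [-0.1, 0.2, -0.7]
gripper_width: 0.173
```

```bash
python3 go.py 0.5222 0.0048 0.0655 150
```

```text
t 34.87 pos [0.5213 0.005  0.0663] psi 149.82 q7 1.08 F [-0.1  0.2 -0.7] g 0.173
shift [-0.0045  0.0013  0.0038] turn [ 0.0002 -0.0002 -0.001 ]
```

>>> {"op": "jog_arm", "data": {"plan": [{"x": -0.003,"y": 0,"z": 0.005,"wx": 0,"wy": 0,"wz": 0},{"x": -0.003,"y": 0,"z": 0.007,"wx": 0,"wy": 0,"wz": 0},{"x": -0.003,"y": 0,"z": 0.007,"wx": 0,"wy": 0,"wz": 0}]}}

```text
t: 35.12
eef_pos: [0.522, 0.0047, 0.0654]
tool_rot: [-0.0, 0.26, 0.966, 0.001]
contact_force: [-2.1, 0.1, 4.4]
gripper_width: 0.172
```

>>> {"op": "jog_arm", "data": {"plan": [{"x": 0,"y": 0,"z": 0,"wx": 0,"wy": 0,"wz": 0},{"x": 0,"y": 0,"z": 0,"wx": 0,"wy": 0,"wz": 0},{"x": 0,"y": 0,"z": 0,"wx": 0,"wy": 0,"wz": 0},{"x": 0,"y": 0,"z": 0,"wx": 0,"wy": 0,"wz": 0},{"x": 0,"y": 0,"z": -0.1,"wx": 0,"wy": 0,"wz": 0},{"x": 0,"y": 0,"z": -0.3,"wx": 0,"wy": 0,"wz": 0},{"x": 0,"y": 0,"z": -0.5,"wx": 0,"wy": 0,"wz": 0},{"x": 0,"y": 0,"z": -0.7,"wx": 0,"wy": 0,"wz": 0.03},{"x": 0,"y": 0,"z": -0.8,"wx": 0,"wy": 0,"wz": 0.03},{"x": 0,"y": 0,"z": -0.8,"wx": 0,"wy": 0,"wz": 0}], "hand": 0.3}}

```text
t: 35.95
eef_pos: [0.5251, 0.0046, 0.2307]
tool_rot: [0.004, 0.261, 0.965, 0.003]
contact_force: [-0.5, 0.7, -0.7]
gripper_width: 0.651
```

```bash
python3 knob.py .0645 pics/w18.png; python3 go.py 0.601 0.2014 0.15 97; python3 - <<'E'
from h import *
c=cal('wrist'); im=cv2.imread('pics/w18.png')[:,:,::-1].copy(); h=cv2.cvtColor(im,cv2.COLOR_RGB2HSV).astype(int)
m=((h[:,:,0]<6)|(h[:,:,0]>174))&(h[:,:,1]>160)&(h[:,:,2]>100)
k,l,st,ce=cv2.connectedComponentsWithStats(m.astype('uint8'))
for i in range(1,k):
    if st[i,4]>20:
        P=at_z(c,ce[i],.047)[:2]; print('red',st[i,4],ce[i].round(1),P.round(4),np.degrees(np.arctan2(P[1]-.0044,P[0]-.5205)).round(1))
E
```

```text
[ 279  116  125  134 1927] [352.7 167.4] [0.4947 0.055 ]
[249 155  27  27 177] [259.1 169.6] [ 0.455  -0.0165]
[276 258  53  32 420] [300.  276.5] [ 0.5583 -0.037 ]
knob 0.57 [317.  219.9] [0.52   0.0041 0.0645]
t 36.05 pos [0.5226 0.0047 0.2266] psi 149.9 q7 1.0 F [ 0.7 -0.7 -0.4] g 0.652
shift [0.1547 1.0463 0.3858] turn [ 0.0011 -0.      0.2939]
red 69 [351.6 166.3] [0.4911 0.0555] 119.9
red 76 [259.  212.1] [ 0.4843 -0.0414] -128.4
red 52 [343.6 266.7] [0.5728 0.0017] -3.0
```

View pics/w18.png

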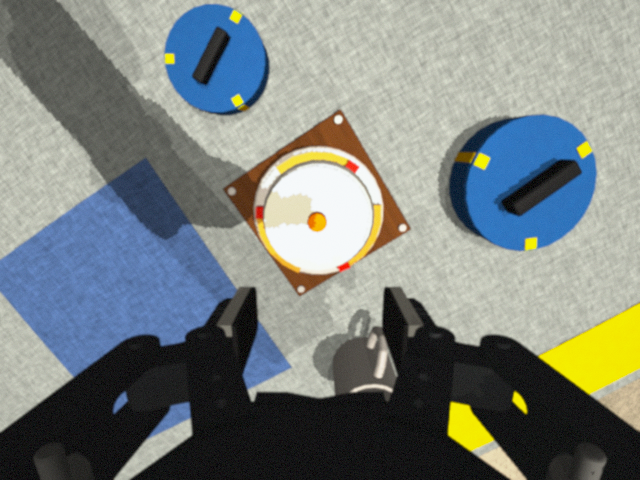

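>>> {"op": "jog_arm", "data": {"plan": [{"x": 0.03,"y": 0.2,"z": 0,"wx": 0,"wy": 0,"wz": 0.04},{"x": 0.06,"y": 0.4,"z": 0,"wx": 0,"wy": 0,"wz": 0.08},{"x": 0.09,"y": 0.6,"z": 0,"wx": 0,"wy": 0,"wz": 0.12},{"x": 0.12,"y": 0.8,"z": 0,"wx": 0,"wy": 0,"wz": 0.16},{"x": 0.15,"y": 1,"z": 0,"wx": 0,"wy": 0,"wz": 0.2},{"x": 0.15,"y": 1,"z": 0,"wx": 0,"wy": 0,"wz": 0.24},{"x": 0.15,"y": 1,"z": 0,"wx": 0,"wy": 0,"wz": 0.28},{"x": 0.15,"y": 1,"z": 0,"wx": 0,"wy": 0,"wz": 0.294},{"x": 0.15,"y": 1,"z": 0,"wx": 0,"wy": 0,"wz": 0.294},{"x": 0.15,"y": 1,"z": 0,"wx": 0,"wy": 0,"wz": 0.294},{"x": 0.15,"y": 1,"z": 0,"wx": 0,"wy": 0,"wz": 0.294}]}}

```text
t: 36.97
eef_pos: [0.5966, 0.1925, 0.2264]
tool_rot: [0.0, 0.663, 0.749, 0.001]
contact_force: [0.0, 0.4, -0.2]
gripper_width: 0.65
```

```bash
python3 lidw.py .045 pics/w19.png; python3 go.py 0.601 0.2014 0.10 97
```

```text
pos [0.5966 0.1925 0.2264] q7 -0.12
151 [325.4 148.8] [0.5927 0.2598]
138 [272.7 242.1] [0.5525 0.1657]
137 [377.1 242.3] [0.6542 0.178 ]
36 [ 69.2 328.8] [0.3386 0.0408]
123 [277.7 359.6] [0.5691 0.0343]
208 [519.4 401.9] [0.853  0.0083]
bar 0.76 [325.1 213.6] [0.5995 0.2021 0.057 ]
bar 0.61 [ 86.2 360.7] [0.3634 0.0121 0.057 ]
t 37.07 pos [0.5968 0.1925 0.2268] psi 96.99 q7 -0.12 F [ 0.5 -0.1  0.2] g 0.651
shift [0.0405 0.0248 0.6344] turn [ 0.0008 -0.0005 -0.0001]
```

>>> {"op": "jog_arm", "data": {"plan": [{"x": 0.041,"y": 0.021,"z": 0.2,"wx": 0,"wy": 0,"wz": 0},{"x": 0.041,"y": 0.021,"z": 0.4,"wx": 0,"wy": 0,"wz": 0},{"x": 0.041,"y": 0.021,"z": 0.6,"wx": 0,"wy": 0,"wz": 0},{"x": 0.041,"y": 0.021,"z": 0.75,"wx": 0,"wy": 0,"wz": 0},{"x": 0.041,"y": 0.021,"z": 0.85,"wx": 0,"wy": 0,"wz": 0},{"x": 0.041,"y": 0.021,"z": 0.885,"wx": 0,"wy": 0,"wz": 0},{"x": 0.041,"y": 0.021,"z": 0.885,"wx": 0,"wy": 0,"wz": 0},{"x": 0.041,"y": 0.021,"z": 0.885,"wx": 0,"wy": 0,"wz": 0}]}}

```text
t: 37.73
eef_pos: [0.6011, 0.2014, 0.0507]
tool_rot: [0.001, 0.663, 0.749, 0.002]
contact_force: [-0.4, 0.1, 1.3]
gripper_width: 0.65
```

>>> {"op": "jog_arm", "data": {"plan": [{"x": 0,"y": 0,"z": 0,"wx": 0,"wy": 0,"wz": 0.0},{"x": 0,"y": 0,"z": 0,"wx": 0,"wy": 0,"wz": 0.0},{"x": 0,"y": 0,"z": 0,"wx": 0,"wy": 0,"wz": 0.0},{"x": 0,"y": 0,"z": 0,"wx": 0,"wy": 0,"wz": 0.0},{"x": 0,"y": 0,"z": 0,"wx": 0,"wy": 0,"wz": 0.0},{"x": 0,"y": 0,"z": 0,"wx": 0,"wy": 0,"wz": 0.0},{"x": 0,"y": 0,"z": 0,"wx": 0,"wy": 0,"wz": 0.0}], "hand": -1, "grip_force": 80}}

```text
t: 38.32
eef_pos: [0.6021, 0.2018, 0.0525]
tool_rot: [0.001, 0.663, 0.749, 0.003]
contact_force: [-1.0, -0.7, 7.0]
gripper_width: 0.163
```

```bash
python3 go.py 0.5205 0.0044 0.13 97
```

```text
t 38.32 pos [0.6021 0.2018 0.0525] psi 96.97 q7 -0.05 F [-1.  -0.7  7. ] g 0.163
shift [-0.9291 -0.5222 -0.3931] turn [ 0.0018 -0.0009 -0.0002]
```

>>> {"op": "jog_arm", "data": {"plan": [{"x": 0,"y": 0,"z": -0.15,"wx": 0,"wy": 0,"wz": 0},{"x": 0,"y": 0,"z": -0.3,"wx": 0,"wy": 0,"wz": 0},{"x": 0,"y": 0,"z": -0.5,"wx": 0,"wy": 0,"wz": 0},{"x": -0.13,"y": -0.07,"z": -0.57,"wx": 0,"wy": 0,"wz": 0.03},{"x": -0.26,"y": -0.14,"z": -0.57,"wx": 0,"wy": 0,"wz": 0.06},{"x": -0.4,"y": -0.22,"z": -0.57,"wx": 0,"wy": 0,"wz": 0.09},{"x": -0.54,"y": -0.3,"z": -0.57,"wx": 0,"wy": 0,"wz": 0.12},{"x": -0.68,"y": -0.38,"z": -0.57,"wx": 0,"wy": 0,"wz": 0.15},{"x": -0.82,"y": -0.46,"z": -0.57,"wx": 0,"wy": 0,"wz": 0.18},{"x": -0.93,"y": -0.52,"z": -0.57,"wx": 0,"wy": 0,"wz": 0.21},{"x": -0.93,"y": -0.52,"z": -0.57,"wx": 0,"wy": 0,"wz": 0.24},{"x": -0.93,"y": -0.52,"z": -0.57,"wx": 0,"wy": 0,"wz": 0.25}]}}

```text
t: 39.32
eef_pos: [0.5198, 0.0021, 0.1658]
tool_rot: [-0.001, 0.901, 0.434, 0.003]
contact_force: [1.0, 0.4, -3.3]
gripper_width: 0.164
```

```bash
python3 go.py 0.5205 0.0044 0.11 52; python3 lidw.py .1568 pics/w20.png;  python3 go.py 0.5205 0.0044 0.11 52
```

```text
t 39.32 pos [0.5198 0.0021 0.1658] psi 51.47 q7 -0.52 F [ 1.   0.4 -3.3] g 0.164
shift [ 0.0092 -0.0049  0.2793] turn [ 0.0006 -0.0021 -0.003 ]
pos [0.5198 0.0021 0.1658] q7 -0.52
1150 [628.1  21.9] [0.6963 0.0149]
94 [319.1 145.5] [0.5615 0.0545]
772 [319.5 165.8] [0.5563 0.0477]
62 [136.8 334.3] [0.4329 0.0408]
63 [189.4 388.3] [0.4315 0.0013]
bar 0.76 [317.7 300.6] [0.5196 0.0029 0.1688]
bar 0.57 [180.5 354.3] [0.4518 0.0215 0.1688]
t 39.42 pos [0.5205 0.004  0.1657] psi 51.92 q7 -0.51 F [ 0.   0.3 -2.2] g 0.163
shift [-2.000e-04 -2.100e-03  2.786e-01] turn [ 0.0007 -0.0021 -0.0004]
```

View pics/w20.png

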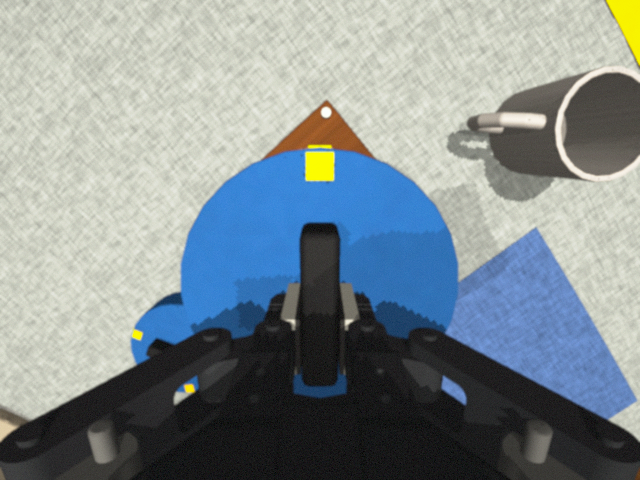

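>>> {"op": "jog_arm", "data": {"plan": [{"x": 0,"y": 0,"z": 0.1,"wx": 0,"wy": 0,"wz": 0},{"x": 0,"y": 0,"z": 0.2,"wx": 0,"wy": -0.001,"wz": 0},{"x": 0,"y": -0.002,"z": 0.26,"wx": 0,"wy": -0.001,"wz": 0},{"x": 0,"y": -0.002,"z": 0.29,"wx": 0,"wy": -0.001,"wz": 0},{"x": 0,"y": -0.002,"z": 0.31,"wx": 0,"wy": -0.001,"wz": 0},{"x": 0,"y": -0.002,"z": 0.32,"wx": 0,"wy": -0.001,"wz": 0},{"x": 0,"y": -0.002,"z": 0.32,"wx": 0,"wy": -0.001,"wz": 0}]}}

```text
t: 40.0
eef_pos: [0.5209, 0.0044, 0.1019]
tool_rot: [0.0, 0.899, 0.438, 0.002]
contact_force: [-0.3, -0.3, -1.5]
gripper_width: 0.163
```

```bash
python3 go.py 0.5205 0.0044 0.097 52
```

```text
t 40.0 pos [0.5209 0.0044 0.1019] psi 51.94 q7 -0.44 F [-0.3 -0.3 -1.5] g 0.163
shift [-0.0013 -0.0014  0.0245] turn [ 0.0008 -0.0012 -0.0004]
```

>>> {"op": "jog_arm", "data": {"plan": [{"x": 0,"y": 0,"z": 0.006,"wx": 0,"wy": 0,"wz": 0},{"x": 0,"y": 0,"z": 0.012,"wx": 0,"wy": 0,"wz": 0},{"x": 0,"y": 0,"z": 0.018,"wx": 0,"wy": 0,"wz": 0},{"x": 0,"y": 0,"z": 0.022,"wx": 0,"wy": 0,"wz": 0},{"x": 0,"y": 0,"z": 0.025,"wx": 0,"wy": 0,"wz": 0},{"x": 0,"y": 0,"z": 0.028,"wx": 0,"wy": 0,"wz": 0},{"x": 0,"y": 0,"z": 0.028,"wx": 0,"wy": 0,"wz": 0}]}}

```text
t: 40.58
eef_pos: [0.5213, 0.0045, 0.0975]
tool_rot: [-0.0, 0.899, 0.438, 0.003]
contact_force: [-4.0, 0.9, 11.9]
gripper_width: 0.161
```

```bash
python3 go.py 0.5205 0.0044 0.097 52
```

```text
t 40.58 pos [0.5213 0.0045 0.0975] psi 51.93 q7 -0.43 F [-4.   0.9 11.9] g 0.161
shift [-0.0028 -0.0026  0.0024] turn [ 0.0006 -0.0016 -0.0004]
```

>>> {"op": "jog_arm", "data": {"plan": [{"x": 0,"y": 0,"z": 0,"wx": 0,"wy": 0,"wz": 0},{"x": 0,"y": 0,"z": 0,"wx": 0,"wy": 0,"wz": 0},{"x": 0,"y": 0,"z": 0,"wx": 0,"wy": 0,"wz": -0.03},{"x": 0,"y": 0,"z": -0.002,"wx": 0,"wy": 0,"wz": -0.06},{"x": 0,"y": 0,"z": -0.004,"wx": 0,"wy": 0,"wz": -0.09},{"x": 0,"y": 0,"z": -0.006,"wx": 0,"wy": 0,"wz": -0.12},{"x": 0,"y": 0,"z": -0.006,"wx": 0,"wy": 0,"wz": -0.15},{"x": 0,"y": 0,"z": -0.006,"wx": 0,"wy": 0,"wz": -0.18},{"x": 0,"y": 0,"z": -0.006,"wx": 0,"wy": 0,"wz": -0.21},{"x": 0,"y": 0,"z": -0.005,"wx": 0,"wy": 0,"wz": -0.24},{"x": 0,"y": 0,"z": -0.004,"wx": 0,"wy": 0,"wz": -0.25},{"x": 0,"y": 0,"z": -0.004,"wx": 0,"wy": 0,"wz": -0.25}]}}

```text
t: 41.58
eef_pos: [0.5211, 0.0044, 0.0981]
tool_rot: [0.001, 0.663, 0.749, 0.002]
contact_force: [-1.0, -0.2, -2.4]
gripper_width: 0.161
```

```bash
python3 go.py 0.5205 0.0044 0.0905 97
```

```text
t 41.58 pos [0.5211 0.0044 0.0981] psi 96.98 q7 0.22 F [-1.  -0.2 -2.4] g 0.161
shift [ 0.0002 -0.0033  0.0379] turn [ 0.0015 -0.0007 -0.0001]
```

>>> {"op": "jog_arm", "data": {"plan": [{"x": 0,"y": -0.002,"z": 0.01,"wx": 0,"wy": 0,"wz": 0},{"x": 0,"y": -0.002,"z": 0.02,"wx": 0,"wy": 0,"wz": 0},{"x": 0,"y": -0.002,"z": 0.03,"wx": 0,"wy": 0,"wz": 0},{"x": 0,"y": -0.002,"z": 0.037,"wx": 0,"wy": 0,"wz": 0},{"x": 0,"y": -0.002,"z": 0.042,"wx": 0,"wy": 0,"wz": 0},{"x": 0,"y": -0.002,"z": 0.042,"wx": 0,"wy": 0,"wz": 0},{"x": 0,"y": -0.002,"z": 0.042,"wx": 0,"wy": 0,"wz": 0}]}}

```text
t: 42.17
eef_pos: [0.5206, 0.0044, 0.0904]
tool_rot: [0.0, 0.663, 0.749, 0.002]
contact_force: [-4.2, 0.1, 9.7]
gripper_width: 0.166
```

```bash
python3 go.py 0.5205 0.0044 0.0905 97
```

```text
t 42.17 pos [0.5206 0.0044 0.0904] psi 96.95 q7 0.22 F [-4.2  0.1  9.7] g 0.166
shift [ 0.0002 -0.0006 -0.0005] turn [ 0.0013 -0.0009 -0.0003]
```

>>> {"op": "jog_arm", "data": {"plan": [{"x": 0,"y": 0,"z": 0,"wx": 0,"wy": 0,"wz": 0.03},{"x": 0,"y": 0,"z": 0,"wx": 0,"wy": 0,"wz": 0.06},{"x": 0,"y": 0,"z": 0.001,"wx": 0,"wy": 0,"wz": 0.09},{"x": 0,"y": 0,"z": 0.002,"wx": 0,"wy": 0,"wz": 0.12},{"x": 0,"y": 0,"z": 0.004,"wx": 0,"wy": 0,"wz": 0.15},{"x": 0,"y": 0,"z": 0.006,"wx": 0,"wy": 0,"wz": 0.18},{"x": 0,"y": 0,"z": 0.007,"wx": 0,"wy": 0,"wz": 0.21},{"x": 0,"y": 0,"z": 0.008,"wx": 0,"wy": 0,"wz": 0.24},{"x": 0,"y": 0,"z": 0.008,"wx": 0,"wy": 0,"wz": 0.24}]}}

```text
t: 42.92
eef_pos: [0.5221, 0.0042, 0.0896]
tool_rot: [0.0, 0.893, 0.45, 0.004]
contact_force: [0.9, 0.7, 5.0]
gripper_width: 0.166
```

```bash
python3 go.py 0.5205 0.0044 0.0868 13
```

```text
t 42.92 pos [0.5221 0.0042 0.0896] psi 53.47 q7 -0.4 F [0.9 0.7 5. ] g 0.166
shift [-0.0041 -0.0068  0.0141] turn [ 0.0004 -0.0023  0.2248]
```

>>> {"op": "jog_arm", "data": {"plan": [{"x": 0,"y": -0.001,"z": 0.003,"wx": 0,"wy": 0,"wz": 0.03},{"x": 0,"y": -0.002,"z": 0.005,"wx": 0,"wy": 0,"wz": 0.06},{"x": -0.001,"y": -0.003,"z": 0.007,"wx": 0,"wy": 0,"wz": 0.09},{"x": -0.001,"y": -0.003,"z": 0.009,"wx": 0,"wy": 0,"wz": 0.12},{"x": -0.001,"y": -0.003,"z": 0.011,"wx": 0,"wy": 0,"wz": 0.15},{"x": -0.002,"y": -0.003,"z": 0.013,"wx": 0,"wy": 0,"wz": 0.18},{"x": -0.002,"y": -0.003,"z": 0.014,"wx": 0,"wy": 0,"wz": 0.21},{"x": -0.002,"y": -0.003,"z": 0.014,"wx": 0,"wy": 0,"wz": 0.225},{"x": -0.002,"y": -0.003,"z": 0.014,"wx": 0,"wy": 0,"wz": 0.235},{"x": -0.002,"y": -0.003,"z": 0.014,"wx": 0,"wy": 0,"wz": 0.235}]}}

```text
t: 43.75
eef_pos: [0.522, 0.0045, 0.0873]
tool_rot: [-0.001, 0.995, 0.097, 0.004]
contact_force: [-0.3, 0.6, 5.6]
gripper_width: 0.169
```

```bash
python3 go.py 0.5205 0.0044 0.0868 13; python3 -c "
from h import *
print(pose()[0]['torque'])"
```

```text
t 43.75 pos [0.522  0.0045 0.0873] psi 11.15 q7 -0.98 F [-0.3  0.6  5.6] g 0.169
shift [-0.0075 -0.001   0.0023] turn [-0.0004 -0.0025 -0.0103]
[-0.12449922  0.26863148  0.0237239 ]
```

>>> {"op": "jog_arm", "data": {"plan": [{"x": -0.004,"y": 0,"z": 0.002,"wx": 0,"wy": 0,"wz": 0.015},{"x": -0.004,"y": 0,"z": 0.002,"wx": 0,"wy": 0,"wz": 0.03},{"x": -0.004,"y": 0,"z": 0.002,"wx": 0,"wy": 0,"wz": 0.04},{"x": -0.004,"y": 0,"z": 0.002,"wx": 0,"wy": 0,"wz": 0.04}]}}

```text
t: 44.08
eef_pos: [0.5215, 0.0055, 0.0872]
tool_rot: [-0.001, 0.999, 0.038, 0.003]
contact_force: [-2.0, 1.5, 8.3]
gripper_width: 0.165
```

```bash
python3 go.py 0.5205 0.0044 0.0868 13; python3 -c "
from h import *
print(pose()[0]['torque'])"
```

```text
t 44.08 pos [0.5215 0.0055 0.0872] psi 4.35 q7 -1.07 F [-2.   1.5  8.3] g 0.165
shift [-0.0053  0.0054  0.002 ] turn [-0.0005 -0.0023 -0.0481]
[0.16147748 0.64697586 2.18768925]
```

The torque rose to 2.2 N m, so the stop is reached. I'll release and check.

>>> {"op": "jog_arm", "data": {"plan": [{"x": 0,"y": 0,"z": 0,"wx": 0,"wy": 0,"wz": 0},{"x": 0,"y": 0,"z": 0,"wx": 0,"wy": 0,"wz": 0},{"x": 0,"y": 0,"z": 0,"wx": 0,"wy": 0,"wz": 0},{"x": 0,"y": 0,"z": 0,"wx": 0,"wy": 0,"wz": 0},{"x": 0,"y": 0,"z": -0.1,"wx": 0,"wy": 0,"wz": 0},{"x": 0,"y": 0,"z": -0.3,"wx": 0,"wy": 0,"wz": 0},{"x": 0,"y": 0,"z": -0.5,"wx": 0,"wy": 0,"wz": 0},{"x": 0,"y": 0,"z": -0.7,"wx": 0,"wy": 0,"wz": 0},{"x": 0,"y": 0,"z": -0.7,"wx": 0,"wy": 0,"wz": 0},{"x": 0,"y": 0,"z": -0.7,"wx": 0,"wy": 0,"wz": 0},{"x": 0,"y": 0,"z": -0.7,"wx": 0,"wy": 0,"wz": 0}], "hand": 0.3}}

```text
t: 45.0
eef_pos: [0.5201, 0.0054, 0.2268]
tool_rot: [-0.002, 0.999, 0.038, 0.003]
contact_force: [0.6, -0.1, -0.0]
gripper_width: 0.651
```

```bash
python3 lidw.py .0796 pics/w21.png; python3 - <<'E'
from h import *
for n in ('scene','side'):
    c,im=shot(n,f'pics/{n}9.png')
a0=[cv2.imread(f'pics/{n}{k}.png') for n in ('scene','side') for k in (0,9)]
out=[]
for i,n in ((0,'scene'),(2,'side')):
    x,y=proj(cal(n),[.52,.004,.06])[0].astype(int)
    out.append(np.hstack([cv2.resize(b[y-45:y+45,x-60:x+60],None,fx=3.3,fy=3.3,interpolation=2) for b in a0[i:i+2]]))
cv2.imwrite('pics/cmp.png',np.vstack(out))
E
```

```text
pos [0.5201 0.0054 0.2268] q7 -1.27
28 [312.6 148.3] [0.588  0.0153]
196 [313.7 159.3] [0.5793 0.0138]
161 [379.4 256.9] [ 0.4996 -0.0505]
162 [264.5 265.6] [0.4837 0.051 ]
61 [320.9 325.2] [ 0.4287 -0.0038]
43 [320.2 336.3] [ 0.4169 -0.0041]
37 [283.6 380.5] [0.3648 0.0284]
42 [345.  386.4] [ 0.3626 -0.033 ]
bar 0.77 [316.6 372.5] [ 0.3853 -0.0031  0.0916]
bar 0.55 [316.6 229.4] [0.5229 0.007  0.0916]
```

View pics/cmp.png

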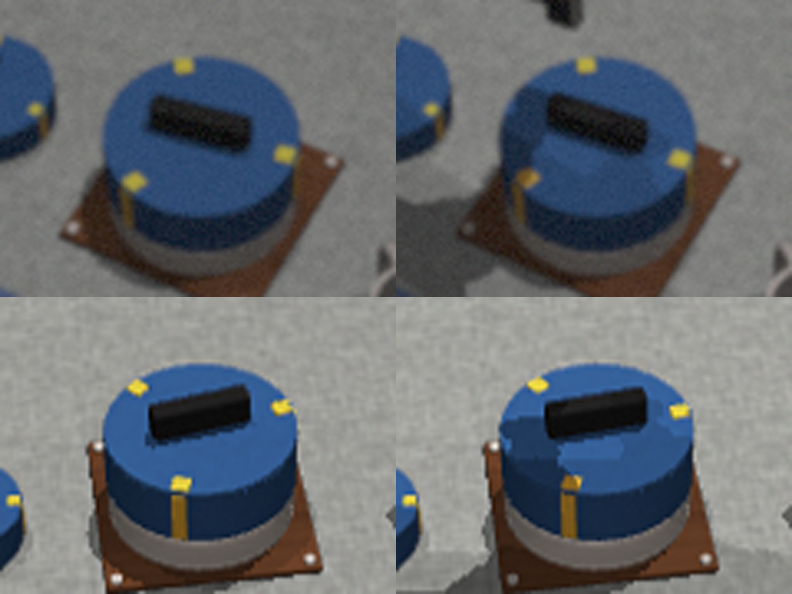

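The lid looks the same as at the start in both cameras: same height, level, and turned 4° further clockwise. The arm is clear of it, so I'm handing in.

```bash
python3 -c "
from station import bot,monitor
s=monitor.get_obs();print(s['t'],s['contact_force']);print(bot.hand_in())"
```

```text
45.2 [0.09100689 0.62311352 1.12099065]
the job is handed in; nothing more can be done
None
```

The job is done and handed in at about 45 s of simulated time; the hand-in gives no verdict.

**What I did:**
- I unscrewed the larger blue lid and laid it and the inner disc right way up on the free table.
- I stood the green, yellow and white eyepieces in the canister and seated the disc.
- I rested the lid on the ribs with the bar at about 102 mm, then turned it back 45° and lowered it into the gap (about 95 mm). I then turned it clockwise until the torque rose to 2.2 N m at the stop.

**Last checks:**
- **Lid:** its bar was at about 91.7 mm, against 91.6 mm for fully home. Its centre was within 1 mm of the starting centre, and it looked level in both fixed cameras. After release I judged the height from those pictures only.
- **Eyepieces and disc:** I saw all three eyepieces upright in the canister, and later the disc seated with its knob about 1 mm off the axis. I did not see them again once the lid was on.
- **Mug, bottle and card box:** nothing was moved near them, but I did not re-measure their positions at the end.
- **Gripper:** it was open and clear of everything at hand-in.

**One disagreement:** the lid ended about 4° further clockwise than at the start, so it may not have been quite against the stop originally. The small difference did not show in its height.

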